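Load the gauge carrier and present it a quarter turn round

TASK

Load the gauge carrier while it sits in its nest: drop the slim pin into the narrow bore and the thick pin into the wide bore, each standing fully down, and let go of them. Then lift the carrier by its bar to about 10 cm above the bench, and, staying above the nest, rotate it a quarter turn about the vertical (either way), keeping it level and the loose ball in the middle of the dish all the while. Finish still holding it up there, level, still and a quarter turn from how it sat, with the pins and ball in place and everything else on the bench left where it was.

Things in the scene. Friction and masses are not known exactly. Their poses are not given: they have to be found in the camera images.
- carrier: gauge carrier: aluminium plate 116 (its x) by 156 (its y) by 16 mm, about 0.45 kg, loose in the nest, its yaw that of the nest. In the middle a black conical dish 84 mm across, sloping 8 degrees to its centre, bridged by a bar on end posts. Two blind round bores 12 mm deep on its y axis, 60 mm to either side of the middle. Origin: centre of the plate's underside; z up
- bar (a point): centre of the carrier's bar, 75 mm above the plate's underside. Bar along the carrier's x, 110 mm long, 12 mm wide, 16 mm tall, on a post 8 x 12 mm at each end, 51 mm from the middle. Grip it here from above, fingers closing along the carrier's y; the loaded pins' tops are 49 mm above the underside, 60 mm to either side
- bore_slim (a point): centre of the mouth of the narrow bore (16 mm across, for the 14 mm pin), level with the plate's top, at the carrier's -y side. 12 mm deep
- bore_thick (a point): centre of the mouth of the wide bore (22 mm across, for the 20 mm pin), level with the plate's top, at the carrier's +y side. 12 mm deep
- dish_centre (a point): lowest point of the dish, on the carrier's axis, 5.5 mm above the plate's underside
- ball_center (a point): centre of the loose steel ball, 24 mm in diameter, 57 g, lying in the middle of the dish; it rolls easily when the carrier tilts by more than about 8 degrees or is jerked (over about 1.3 m/s2)
- pin_slim: plain steel pin, 14 mm in diameter, 45 mm tall, 54 g, standing on the bench to the right of the nest. Origin: centre of its foot; z up along it. In its bore it stands 33 mm out of the plate
- pin_thick: plain steel pin, 20 mm in diameter, 45 mm tall, 110 g, standing on the bench to the right of the nest. Origin: centre of its foot; z up along it. In its bore it stands 33 mm out of the plate
- nest: black nest fixed to the bench, 134 x 174 mm: a floor 20 mm above the bench on which the carrier's underside rests, within a lip 6 mm higher (26 mm above the bench) with 3 mm of play around the carrier. Origin: centre of its underside, on the bench; its x and y lie along the carrier's x and y at the start
- collet: bystander, leave alone: small dark steel tapered collet, 28 mm wide at the top, 18 mm at the foot, 30 mm tall, standing between or near the pins
- ring_gauge: bystander, leave alone: flat dark steel ring, 60 mm outside, 32 mm hole, 16 mm thick
- case_a: bystander, leave alone: flat grey tool case with clear top, 120 x 30 x 22 mm, beyond the carrier and the pins, to the right
- case_b: bystander, leave alone: a second such case, 120 x 30 x 22 mm, to the left of the nest

How it is judged:
On the way, in this order (a step that is already met when the one before it is completed fails the run):
1. both pins stand fully down in their own bores and are let go, the carrier still in its nest (horizontal distance between pin_slim and bore_slim below 0.006 m and z of pin_slim in the frame of carrier between 0 and 0.008 m and horizontal distance between pin_thick and bore_thick below 0.006 m and z of pin_thick in the frame of carrier between 0 and 0.008 m and contact force between the fingers and pin_slim below 0.1 N and contact force between the fingers and pin_thick below 0.1 N and height (world z) of carrier below 0.025 m and horizontal distance between carrier and nest below 0.008 m), for 0.2 s.
2. the carrier is lifted clear of the nest, pins in their bores, ball in the middle (horizontal distance between pin_slim and bore_slim below 0.006 m and z of pin_slim in the frame of carrier between 0 and 0.008 m and horizontal distance between pin_thick and bore_thick below 0.006 m and z of pin_thick in the frame of carrier between 0 and 0.008 m and height (world z) of carrier above 0.05 m and horizontal distance between ball_center and dish_centre below 0.012 m), for 0.1 s.
At the end, for the whole second after the job is handed in: Fingers hold the carrier over its nest (within 50 mm), underside 70 to 180 mm up, a quarter turn from the nest (0.15 rad), tilt under 0.09 rad, at rest, ball within 8 mm of the dish centre, pins down in their own bores (4 mm, untouched), bystanders within 30 mm of their places and upright (horizontal distance between pin_slim and bore_slim below 0.006 m and z of pin_slim in the frame of carrier between 0 and 0.008 m and horizontal distance between pin_thick and bore_thick below 0.006 m and z of pin_thick in the frame of carrier between 0 and 0.008 m and contact force between the fingers and pin_slim below 0.1 N and contact force between the fingers and pin_thick below 0.1 N and height (world z) of carrier between 0.07 and 0.18 m and horizontal distance between carrier and nest below 0.05 m and angle between the x axis of carrier and the y axis of nest, either way round below 0.15 rad and angle between carrier's own z axis and vertical below 0.09 rad and horizontal distance between ball_center and dish_centre below 0.008 m and contact force between carrier and nest below 0.05 N and contact force between carrier and the fingers above 1 N and linear speed of carrier below 0.03 m/s and distance of each of collet, ring_gauge, case_a, case_b from where it was at the start of the episode below 0.03 m and angle between collet's own z axis and vertical below 0.3 rad); the arm keeps its last pose, push and grip.
It fails at once if the ball rolls more than 20 mm from the middle of the dish (horizontal distance between ball_center and dish_centre above 0.02 m).
It fails at once if the carrier is tilted by more than 0.2 rad (angle between carrier's own z axis and vertical above 0.2 rad).
It fails at once if a bystander is pushed more than 30 mm from its place (distance of any of collet, ring_gauge, case_a, case_b from where it was at the start of the episode above 0.03 m).
It also fails if it takes over 72 s, if anything falls off the work surface, if the arm or the gripper's body presses on something with over 40 N, if the wrist force passes 120 N, or if a joint passes its speed limit or range.

ROBOT

A 6-joint arm with a two-finger parallel gripper is mounted at the origin on the work surface. World frame = base frame: x ahead of the robot, y to its left, z up, the work surface at z = 0. Lengths are in m, angles in rad, forces in N, time in s.
With the tool pointing down it reaches from about 0.35 to 0.775 m from the base axis. Payload 7.3 kg.
Tool frame: the origin (TCP) lies midway between the tips of the shut fingers; the grasp point (between the pads) lies 19 mm behind it; z points along the fingers, y is the line along which they close (so a half turn about z gives the same grasp; the last joint's range is limited). The gripper opens to 92 mm and grips with 3 to 60 N. Pads are 19 mm wide; open, the fingers measure 130 mm over their backs; the gripper's body (75 mm by 190 mm) begins 47 mm behind the grasp point.
Start: joints at [1.017, 0.342, 1.524, -0, 1.275, -0.146], TCP at [0.208, 0.482, 0.227] pointing down, gripper open.
Joint ranges: [-2.53, 2.53], [-0.77, 2.02], [0.04, 2.7], [-1, 4.14], [0.28, 2.66], [-3.11, 3.11]. Speed limits (rad/s): [2.57, 2.57, 3.14, 3.14, 3.14, 3.14].

INTERFACE

Orientations are given as [roll, pitch, yaw] about the fixed x, y, z axes, in that order (R = Rz(yaw) Ry(pitch) Rx(roll)).
In Python, from cell import robot, read_camera, camera_params, nets gives the robot as it stands. The module is installed in compiled form; this text tells all that it offers.
- The arm moves only by the tool step_arm, never from a script. Its argument "steps" is a list of rows, each an object of numbers: "x", "y", "z": the shift along the tool's x, y, z as a fraction of full scale; "rx", "ry", "rz": the turn, a rotation vector about the tool's x, y, z as a fraction of full scale; "claw": the opening, from -1 (shut) to 1 (fully open). In form: [{"x": .., "y": .., "z": .., "rx": .., "ry": .., "rz": .., "claw": ..}, ...]. A call has 1 to 12 rows; each row is the pose to reach, as a shift and turn from the pose commanded when the call began, along the tool's axes at that moment; what a row does not reach only later rows make up. Full scale, the value 1, is 750 mm for a shift and pi/4 rad for a turn. A row lasts 1/12 s, in which the tool goes at most 41.7 mm and 7.16 degrees, less where a joint would pass 70% of its speed; a pose out of reach is approached as far as the arm can. A call with a number of a shift or a turn outside -1 to 1 is refused whole. A call with a gripper value outside its range is refused whole. The fingers move at their own pace and stop on an object; "squeeze" is the grip in N (left out, the last holds). Time passes only in rows, so rows that repeat a pose let the fingers close. It gives the time, the measured TCP pose, the force, the opening and the grip force at its end, in the units of the state.
- robot.observe(): the state, without advancing time (a new reading comes with each control period).
- read_camera(name): name is "scene" or "top"; returns (picture, depth): 384x512x3 uint8, blue, green, red; 384x512 float32, m along the optical axis (not along the pixel's ray), 0 where there is no reading.
- camera_params(name): a dict with "fx", "fy", "cx", "cy" (pixels), "k1" (the pictures are not rectified: a ray, as slopes to the right and down, at radius r is drawn at 1 + k1 r^2 times it, then the intrinsics apply), "R" (3x3) and "t" (3): a world point X has camera coordinates R X + t. Camera axes: x right, y down, z forward; pixel columns grow to the right and rows downward; lengths in m; the calibration is good to about 2 mm. A picture is of the moment at which its call begins. camera_params takes no time and is no camera call.
- robot.hand_in(): hands the job in; it is judged then, once.
Trained networks look in the newest picture that a camera, given by its name, has taken for a name from the list of things; names that differ only in an ending like _2 or _b are one class to them, and where a whole thing is asked for, a point or a joint stands for the part that bears it (a point fixed in the world has none). Each returns a list of dicts, best first, with "conf" (0 to 1); they miss things now and then, are a little off and sometimes report something else, mostly with a low value. They report only what shows in the picture. A call takes as long as a camera call.
- nets.masks_of(camera, query): "region" (384x512 bool, what is visible of it) and "box" ([left, top, right, bottom] in pixels, round what is visible of it).
- nets.landmark_of(camera, query): "pixel" ([row, column] in pixels: a listed point, or the origin of a listed thing).
The state is a dict: "time": time; "qpos": joint angles; "qvel": joint speeds; "joint_efforts": joint torques, N m; "tool_pos": TCP position; "tool_rot": TCP orientation; "contact_force": force on the tool from outside, world axes, zero at the start; "torque": the same for the moment, N m; "opening": finger opening in m; "grip_force": force on a finger pad.
Only numpy, scipy, OpenCV 4.12 (cv2) and the standard library are available. Lean on these libraries where they do the work, as an engineer would, in place of code of your own. Each camera call takes 0.05 s, during which the arm holds its last target. There are 200 camera calls.

## Working session

There is one attempt and no reset: what is moved stays moved. The work goes in short steps, Python scripts to look and compute and a tool call to move; the robot and the scene stay as the last step left them, time stands still between calls to the robot, and variables do not carry over. Pictures are saved under pics/ and viewed, at most 10 in all, crops included, and the job is handed in when it is done.

Besides the shell and the picture viewer there is one more tool, called after "Call:" as name([rows], argument=value, ...), one row to a line, values as JSON. step_arm: Moves the arm, as the interface text tells. Its arguments: {"type":"object","properties":{"steps":{"type":"array","items":{"type":"object","properties":{"x":{"type":"number","minimum":-1,"maximum":1},"y":{"type":"number","minimum":-1,"maximum":1},"z":{"type":"number","minimum":-1,"maximum":1},"rx":{"type":"number","minimum":-1,"maximum":1},"ry":{"type":"number","minimum":-1,"maximum":1},"rz":{"type":"number","minimum":-1,"maximum":1},"claw":{"type":"number"}}}},"squeeze":{"type":"number"}},"required":["steps"]}

```bash
mkdir -p pics
cat > h.py <<'E'
import numpy as np, cv2
from cell import robot, read_camera, camera_params, nets
def ray(cam,row,col):
    p=camera_params(cam); d=np.array([(col-p['cx'])/p['fx'],(row-p['cy'])/p['fy']]); u=d.copy()
    for _ in range(20): u=d/(1+p['k1']*(u@u))
    R=np.array(p['R']);t=np.array(p['t'])
    return -R.T@t, R.T@np.array([u[0],u[1],1.])
def at_z(cam,row,col,z):
    o,d=ray(cam,row,col); return o+d*(z-o[2])/d[2]
def cloud(cam,depth):
    p=camera_params(cam); r,c=np.mgrid[:384,:512]
    K=np.array([[p['fx'],0,p['cx']],[0,p['fy'],p['cy']],[0,0,1.]])
    u=cv2.undistortPoints(np.stack([c,r],-1).reshape(-1,1,2).astype(float),K,np.array([p['k1'],0,0,0.])).reshape(384,512,2)
    X=np.dstack([u,np.ones((384,512))])*depth[...,None]
    return (X-np.array(p['t']))@np.array(p['R'])
E
python3 - <<'E'
from h import *
ims=[]
for cam in ['top','scene']:
    im,d=read_camera(cam); cv2.imwrite(f'pics/{cam}0.png',im); np.save(cam+'_d.npy',d)
    P=cloud(cam,d)
    print(cam,ray(cam,192,256)[0].round(3), np.isfinite(d).all(), (d==0).mean())
    for q in ['carrier','nest','pin_slim','pin_thick','collet','ring_gauge','case_a']:
        for m in nets.masks_of(cam,q)[:2]:
            X=P[m['region']&(d>0)]
            top=X[X[:,2]>np.percentile(X[:,2],95)-.006] if len(X) else X
            print(q,round(m['conf'],2),np.array(m['box']).round(),len(X), np.median(top,0).round(3) if len(X) else '', (top[:,:2].min(0)/2+top[:,:2].max(0)/2).round(4) if len(X) else '')
    for q,z in [('bar',.095),('bore_slim',.036),('bore_thick',.036),('ball_center',.038),('pin_slim',0),('pin_thick',0),('nest',0)]:
        for m in nets.landmark_of(cam,q)[:2]:
            print(q,round(m['conf'],2),np.round(m['pixel'],1),at_z(cam,*m['pixel'],z).round(4))
E
```

```text
top [ 0.31  -0.012  1.516] True 0.0038909912109375
carrier 0.61 [200. 177. 251. 223.] 1953 [0.555 0.064 0.104] [0.5559 0.0645]
nest 0.97 [199. 178. 254. 226.] 250 [0.495 0.081 0.027] [0.5556 0.0667]
pin_slim 0.73 [200. 180. 250. 226.] 1948 [0.554 0.064 0.104] [0.5547 0.0645]
pin_thick 0.49 [354. 218. 358. 224.] 41 [ 0.499 -0.325  0.047] [ 0.4975 -0.3262]
ring_gauge 0.53 [325. 169. 345. 190.] 174 [ 0.644 -0.265  0.017] [ 0.6408 -0.2679]
ring_gauge 0.51 [276. 133. 310. 161.] 407 [ 0.736 -0.129  0.024] [ 0.7328 -0.1292]
case_a 0.76 [274. 133. 309. 161.] 419 [ 0.734 -0.129  0.024] [ 0.7328 -0.1292]
case_a 0.63 [125. 244. 164. 267.] 375 [0.386 0.326 0.024] [0.3887 0.3221]
bar 0.62 [197.2 227.7] [0.5581 0.0589 0.095 ]
bore_slim 0.64 [199.4 248.3] [ 0.5625 -0.0011  0.036 ]
bore_thick 0.59 [202.7 210.9] [0.5506 0.1127 0.036 ]
ball_center 0.41 [199.8 225.7] [0.5599 0.0676 0.038 ]
ball_center 0.38 [147.  290.3] [ 0.7295 -0.1291  0.038 ]
pin_slim 0.5 [198.4 228.4] [0.5709 0.0614 0.    ]
pin_slim 0.43 [232.1 308.7] [ 0.4688 -0.1893  0.    ]
pin_thick 0.46 [220.9 349.7] [ 0.5052 -0.3185  0.    ]

[... 484 characters left out ...]
ing_gauge 0.79 [133. 217. 157. 239.] 442 [ 0.642 -0.27   0.015] [ 0.6408 -0.27  ]
case_a 0.69 [370. 157. 413. 183.] 576 [0.389 0.32  0.021] [0.3911 0.3211]
case_a 0.58 [171. 250. 214. 293.] 758 [ 0.738 -0.13   0.021] [ 0.7363 -0.1312]
bar 0.76 [193.  288.3] [0.5504 0.07   0.095 ]
bore_slim 0.92 [205.5 260.1] [0.5556 0.0046 0.036 ]
bore_thick 0.89 [211.9 310.7] [0.559  0.1271 0.036 ]
ball_center 0.66 [183. 137.] [ 0.5283 -0.3108  0.038 ]
ball_center 0.53 [206.5 282.7] [0.5531 0.0591 0.038 ]
pin_slim 0.46 [174.3 195. ] [ 0.4583 -0.1807  0.    ]
pin_thick 0.43 [179.5 137. ] [ 0.4929 -0.3296  0.    ]
nest 0.39 [192.3 289.7] [0.485  0.0715 0.    ]
nest 0.27 [180.3 139. ] [ 0.4948 -0.3236  0.    ]
```

View pics/top0.png

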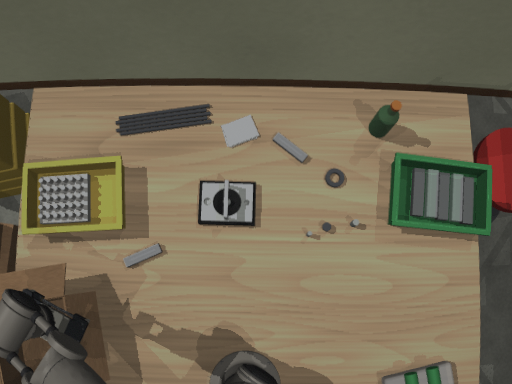

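View pics/scene0.png

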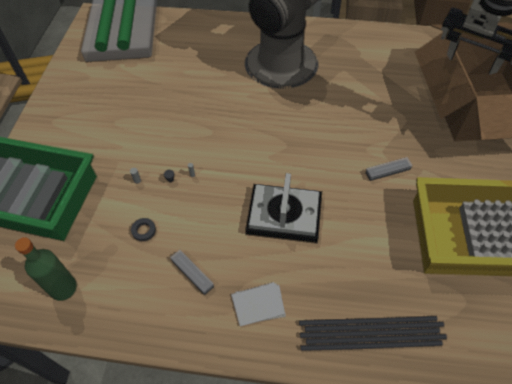

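The top view shows the nest and carrier at about (col 227, row 203), with the bar running up the image. The slim pin is at (309,232), the collet at (327,227) and the thick pin at (355,223). Next I'll zoom in to refine these.

Run:
```python
from h import *
a=cv2.imread('pics/top0.png'); b=cv2.imread('pics/scene0.png')
def crop(im,x,y,w,h,s): return cv2.resize(im[y:y+h,x:x+w],None,fx=s,fy=s,interpolation=cv2.INTER_NEAREST)
A=crop(a,192,172,66,60,6);B=crop(b,242,168,84,60,4.6) if 0 else crop(b,242,170,66+18,80,4)
C=crop(a,300,212,66,25,6);D=crop(b,128,160,75,25,5)
can=np.zeros((600,800,3),np.uint8)
for im,x,y in [(A,0,0),(B,400,0),(C,0,370),(D,400,370)]: can[y:y+im.shape[0],x:x+im.shape[1]]=im[:600-y,:800-x]
cv2.imwrite('pics/crop0.png',can)
for cam in ['top','scene']:
    d=np.load(cam+'_d.npy');P=cloud(cam,d)
    # bench level and plate, bar, pins
    s=lambda x0,x1,y0,y1,z0,z1: P[(P[...,0]>x0)&(P[...,0]<x1)&(P[...,1]>y0)&(P[...,1]<y1)&(P[...,2]>z0)&(P[...,2]<z1)&(d>0)]
    print(cam,'bench',np.median(s(.4,.6,-.15,-.05,-.02,.02)[:,2]))
    bar=s(.49,.62,.03,.1,.085,.12);print('bar',len(bar),bar.min(0).round(4),bar.max(0).round(4),bar.mean(0).round(4)); c=np.cov(bar[:,:2].T);w,v=np.linalg.eigh(c);print('dir',v[:,1],np.median(bar[:,2]))
    pl=s(.47,.65,-.05,.17,.031,.042);r=cv2.minAreaRect(pl[:,:2].astype(np.float32));print('plate',r,np.median(pl[:,2]))
    for n,x,y in [('slim',.465,-.187),('collet',.485,-.242),('thick',.497,-.325)]:
        q=s(x-.03,x+.03,y-.025,y+.025,.012,.06);print(n,len(q),q.min(0).round(4),q.max(0).round(4),q.mean(0).round(4))
```

```text
top bench 0.0003082235710698457
bar 168 [0.5006 0.058  0.0857] [0.611  0.071  0.1099] [0.555 0.064 0.103]
dir [-0.99989993  0.014147  ] 0.10338037559901558
plate ((0.5555350184440613, 0.06448175013065338), (0.1735972911119461, 0.1307837963104248), 89.4962387084961) 0.03570556585739123
slim 23 [ 0.4561 -0.1947  0.0203] [ 0.4678 -0.1809  0.0486] [ 0.462  -0.1866  0.0407]
collet 66 [ 0.4724 -0.2522  0.0201] [ 0.4976 -0.2259  0.0357] [ 0.4847 -0.2387  0.0296]
thick 49 [ 0.4872 -0.3383  0.0126] [ 0.506  -0.3174  0.053 ] [ 0.496  -0.3265  0.04  ]
scene bench -0.0007630104649546975
bar 239 [0.4991 0.0564 0.0851] [0.6104 0.0699 0.1063] [0.5606 0.0633 0.1013]
dir [-0.99987732  0.01566326] 0.1021851667269227
plate ((0.5549455881118774, 0.06315409392118454), (0.15646842122077942, 0.12009879946708679), 89.25369262695312) 0.03497795589101832
slim 59 [ 0.4552 -0.1954  0.012 ] [ 0.4696 -0.1811  0.0485] [ 0.4643 -0.1868  0.0329]
collet 100 [ 0.471  -0.2561  0.0136] [ 0.4989 -0.2292  0.0353] [ 0.4867 -0.2412  0.0274]
thick 99 [ 0.4873 -0.3372  0.0125] [ 0.5076 -0.3168  0.0491] [ 0.4995 -0.3252  0.0342]
```

View pics/crop0.png

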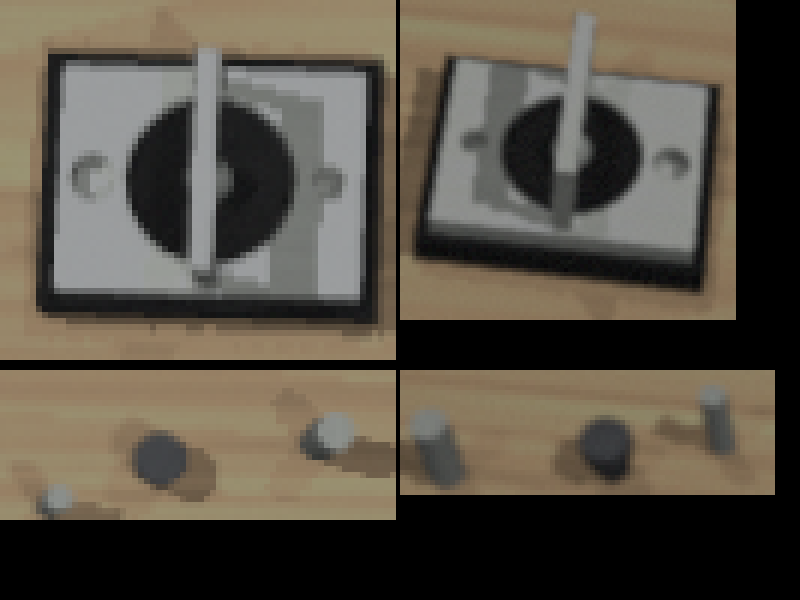

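The crop shows the wide bore on the image left (world +y, lit) and the narrow bore on the right. The bar runs along world x, the ball is centred under it, and the pins stand either side of the collet. Next is a sub-pixel fit, together with the first move deltas.

```bash
cat >> h.py <<'E'
from scipy.optimize import least_squares
from scipy.spatial.transform import Rotation as Ro
def proj(cam,X):
    p=camera_params(cam); c=np.asarray(X)@np.array(p['R']).T+np.array(p['t']); u=c[:,:2]/c[:,2:]
    u=u*(1+p['k1']*(u**2).sum(1,keepdims=True)); return u*[p['fx'],p['fy']]+[p['cx'],p['cy']]
def samp(im,uv):
    return cv2.remap(im,uv[:,0].astype(np.float32).reshape(1,-1),uv[:,1].astype(np.float32).reshape(1,-1),cv2.INTER_CUBIC)[0]
def dish(cam,g,c0,r=.042,z=.036,skip=.016):
    """edge of black dish: gradient crossings along rays -> circle fit"""
    pts=[]
    c=np.array(c0)
    for a in np.arange(0,2*np.pi,.05):
        e=np.array([np.cos(a),np.sin(a)])
        if abs(e[1]*r)<skip: continue
        s=np.arange(r-.008,r+.008,.0004)
        v=samp(g,proj(cam,np.c_[c+s[:,None]*e,np.full(len(s),z)])).astype(float)
        lo,hi=v[:8].mean(),v[-8:].mean()
        if hi-lo<40: continue
        k=np.argmax(v>(lo+hi)/2); pts.append(c+s[k]*e)
    pts=np.array(pts)
    f=least_squares(lambda q:np.hypot(*(pts-q[:2]).T)-q[2],[*c,r],loss='soft_l1',f_scale=.0005).x
    return f,len(pts)
def delta(pos,yaw):
    """pos of TCP, yaw of tool y axis... tool down with tool-x heading yaw; prints step numbers"""
    s=robot.observe(); R=Ro.from_euler('xyz',s['tool_rot']); T=Ro.from_euler('xyz',[np.pi,0,yaw])
    d=R.inv().apply(np.array(pos)-s['tool_pos'])/.75; r=(R.inv()*T).as_rotvec()/(np.pi/4)
    print('step xyz',d.round(4),'r',r.round(4)); return d,r
E
python3 - <<'E'
from h import *
for cam in ['top','scene']:
    im=cv2.imread(f'pics/{cam}0.png');g=cv2.cvtColor(im,cv2.COLOR_BGR2GRAY)
    c=[.5555,.064]
    for _ in range(3): f,n=dish(cam,g,c);c=f[:2]
    print(cam,f.round(5),n)
    # pin tops by brightness-agnostic backproj of landmark blobs: saturation mask (grey vs wood)
    hsv=cv2.cvtColor(im,cv2.COLOR_BGR2HSV)
    for nme,x,y,rr in [('slim',.463,-.187,.007),('collet',.486,-.241,.014),('thick',.498,-.326,.01)]:
        h=.03 if nme=='collet' else .045
        # template: projected disc at top; maximise mean brightness inside minus ring
        th=np.linspace(0,2*np.pi,24,endpoint=False)
        uv=proj(cam,np.array([[x,y,h],[x,y,0]]));print(nme,'px top/foot',uv.round(1).tolist())
        b=np.round(uv[0]).astype(int);print(hsv[b[1]-3:b[1]+5,b[0]-5:b[0]+6,1])
s=robot.observe();print(s['tool_pos'],s['tool_rot'],s['opening'],s['contact_force'])
delta([.4635,-.187,.12],0);delta([.4635,-.187,.12],np.pi/2);delta([.4635,-.187,.12],-np.pi/2)
E
```

```text
top [0.55463 0.06497 0.04275] 95
slim px top/foot [[309.7, 232.5], [308.0, 234.0]]
[[87 84 78 74 74 72 74 72 72 73 72]
 [83 84 81 77 71 66 70 70 72 70 70]
 [86 86 72 40 20 23 52 75 76 78 75]
 [84 80 41 11  7  7 25 65 84 85 85]
 [83 68 10  7  7  7 11 52 81 81 82]
 [72 50  8  8  7  7 16 63 84 84 84]
 [71 46  4  9 13 29 60 79 84 84 84]
 [83 76 63 35 61 80 83 82 82 82 82]]
collet px top/foot [[326.7, 225.7], [325.2, 226.8]]
[[85 77 35  3 11  7 22 56 82 85 85]
 [76 35 11 14 18 14 18  7 57 83 87]
 [55  7 14 14 14 18 11 15  4 73 84]
 [46 18 14 14 18 18 15 18 11 71 86]
 [48 18 18 18 18 14 18 15 15 73 87]
 [62 19 18 18 14 18 18 18  8 78 85]
 [80 27 15 14 15 15 14 15 65 82 85]
 [80 74 54  4 15 19 29 71 85 84 86]]
thick px top/foot [[355.1, 221.4], [352.1, 223.2]]
[[85 86 86 81 83 81 82 80 81 83 84]
 [84 84 84 74 39 11 16 39 67 78 77]
 [85 84 59 15  9  5  9 11 32 77 78]
 [84 58  8  7  7  7  9  9 16 57 74]
 [60 13  8  7  7  7  7  7 15 54 75]
 [33  7  6  9  7  7  7  9 14 67 84]
 [ 7  7  7  9  8  9  7 11 46 84 84]
 [52  8 12  8  7 11 22 44 80 83 86]]
scene [0.5548  0.06366 0.04201] 95
slim px top/
[... 672 characters left out ...]
k px top/foot [[133.8, 171.1], [137.8, 181.2]]
[[79 65 41 22 12 18 22 45 68 80 83]
 [77 45 12 10  8  8  8 22 55 80 84]
 [69 27 10  6 10  8  6  9 42 81 87]
 [62 20 10  8  6 10  6 11 28 75 87]
 [68 33 13 10  8  9  7  8 18 61 78]
 [75 51 15  5  5  5  8  9 13 50 73]
 [85 76 38  7  6  9 10 10 10 34 67]
 [88 86 60  8  8  4  3 10  7 16 60]]
[0.20820823 0.48196922 0.22675081] [3.14149202e+00 4.97189302e-05 2.73382605e+00] 0.09141839088851203 [ 0.22782088 -0.32066332  0.70153555]
step xyz [-0.6662 -0.6839  0.1423] r [ 1.0000e-04 -2.0000e-04  3.4808e+00]
step xyz [-0.6662 -0.6839  0.1423] r [ 2.0000e-04 -0.0000e+00  1.4808e+00]
step xyz [-0.6662 -0.6839  0.1423] r [ 0.0000e+00  2.0000e-04 -2.5192e+00]
```

Call:
step_arm([
  {"x": -0.666, "y": -0.684, "z": 0.13, "rz": -0.519, "claw": -0.35},
  {"x": -0.666, "y": -0.684, "z": 0.13, "rz": -0.519, "claw": -0.35},
  {"x": -0.666, "y": -0.684, "z": 0.13, "rz": -0.519, "claw": -0.35},
  {"x": -0.666, "y": -0.684, "z": 0.13, "rz": -0.519, "claw": -0.35},
  {"x": -0.666, "y": -0.684, "z": 0.13, "rz": -0.519, "claw": -0.35},
  {"x": -0.666, "y": -0.684, "z": 0.13, "rz": -0.519, "claw": -0.35},
  {"x": -0.666, "y": -0.684, "z": 0.13, "rz": -0.519, "claw": -0.35},
  {"x": -0.666, "y": -0.684, "z": 0.13, "rz": -0.519, "claw": -0.35},
  {"x": -0.666, "y": -0.684, "z": 0.13, "rz": -0.519, "claw": -0.35},
  {"x": -0.666, "y": -0.684, "z": 0.13, "rz": -0.519, "claw": -0.35},
  {"x": -0.666, "y": -0.684, "z": 0.13, "rz": -0.519, "claw": -0.35},
  {"x": -0.666, "y": -0.684, "z": 0.13, "rz": -0.519, "claw": -0.35},
])

```text
$.steps[0]: bad value
```

Call:
step_arm([
  {"x": -0.666, "y": -0.684, "z": 0.13, "rx": 0, "ry": 0, "rz": -0.519, "claw": -0.35},
  {"x": -0.666, "y": -0.684, "z": 0.13, "rx": 0, "ry": 0, "rz": -0.519, "claw": -0.35},
  {"x": -0.666, "y": -0.684, "z": 0.13, "rx": 0, "ry": 0, "rz": -0.519, "claw": -0.35},
  {"x": -0.666, "y": -0.684, "z": 0.13, "rx": 0, "ry": 0, "rz": -0.519, "claw": -0.35},
  {"x": -0.666, "y": -0.684, "z": 0.13, "rx": 0, "ry": 0, "rz": -0.519, "claw": -0.35},
  {"x": -0.666, "y": -0.684, "z": 0.13, "rx": 0, "ry": 0, "rz": -0.519, "claw": -0.35},
  {"x": -0.666, "y": -0.684, "z": 0.13, "rx": 0, "ry": 0, "rz": -0.519, "claw": -0.35},
  {"x": -0.666, "y": -0.684, "z": 0.13, "rx": 0, "ry": 0, "rz": -0.519, "claw": -0.35},
  {"x": -0.666, "y": -0.684, "z": 0.13, "rx": 0, "ry": 0, "rz": -0.519, "claw": -0.35},
  {"x": -0.666, "y": -0.684, "z": 0.13, "rx": 0, "ry": 0, "rz": -0.519, "claw": -0.35},
  {"x": -0.666, "y": -0.684, "z": 0.13, "rx": 0, "ry": 0, "rz": -0.519, "claw": -0.35},
  {"x": -0.666, "y": -0.684, "z": 0.13, "rx": 0, "ry": 0, "rz": -0.519, "claw": -0.35},
], squeeze=10)

```text
time: 2.5
tool_pos: [0.382, 0.0258, 0.1607]
tool_rot: [3.142, 0.001, 3.141]
contact_force: [0.8, 0.7, 0.2]
opening: 0.0301
grip_force: 0.0
```

Call:
step_arm([
  {"x": -0.106, "y": -0.278, "z": 0.08, "rx": 0, "ry": 0, "rz": 0, "claw": -0.35},
  {"x": -0.106, "y": -0.278, "z": 0.08, "rx": 0, "ry": 0, "rz": 0, "claw": -0.35},
  {"x": -0.106, "y": -0.278, "z": 0.08, "rx": 0, "ry": 0, "rz": 0, "claw": -0.35},
  {"x": -0.106, "y": -0.278, "z": 0.08, "rx": 0, "ry": 0, "rz": 0, "claw": -0.35},
  {"x": -0.106, "y": -0.278, "z": 0.08, "rx": 0, "ry": 0, "rz": 0, "claw": -0.35},
  {"x": -0.106, "y": -0.278, "z": 0.08, "rx": 0, "ry": 0, "rz": 0, "claw": -0.35},
  {"x": -0.106, "y": -0.278, "z": 0.08, "rx": 0, "ry": 0, "rz": 0, "claw": -0.35},
  {"x": -0.106, "y": -0.278, "z": 0.08, "rx": 0, "ry": 0, "rz": 0, "claw": -0.35},
])

```text
time: 3.17
tool_pos: [0.4608, -0.1814, 0.0999]
tool_rot: [3.141, -0.001, 3.139]
contact_force: [-0.5, 0.3, 0.1]
opening: 0.0297
grip_force: 0.0
```

Call:
step_arm([
  {"x": 0, "y": 0, "z": 0.05, "rx": 0, "ry": 0, "rz": 0, "claw": -0.35},
  {"x": 0, "y": 0, "z": 0.05, "rx": 0, "ry": 0, "rz": 0, "claw": -0.35},
  {"x": 0, "y": 0, "z": 0.05, "rx": 0, "ry": 0, "rz": 0, "claw": -0.35},
])

```text
time: 3.42
tool_pos: [0.4595, -0.1788, 0.0625]
tool_rot: [3.139, -0.004, -3.141]
contact_force: [0.9, -0.8, 0.9]
opening: 0.0301
grip_force: 0.0
```

Call:
step_arm([
  {"x": -0.0047, "y": -0.011, "z": 0, "rx": 0, "ry": 0, "rz": 0, "claw": -0.35},
  {"x": -0.0047, "y": -0.011, "z": 0, "rx": 0, "ry": 0, "rz": 0, "claw": -0.35},
  {"x": -0.0047, "y": -0.011, "z": 0, "rx": 0, "ry": 0, "rz": 0, "claw": -0.35},
])

```text
time: 3.67
tool_pos: [0.4656, -0.1895, 0.0646]
tool_rot: [-3.14, 0.003, 3.141]
contact_force: [-0.5, -0.1, 0.3]
opening: 0.0301
grip_force: 0.0
```

Run:
```python
from h import *
for i in range(4):
    im,d=read_camera('top' if i%2==0 else 'scene'); s=robot.observe(); print(s['tool_pos'].round(4) if hasattr(s['tool_pos'],'round') else s['tool_pos'],np.round(s['tool_rot'],4),np.round(s['qvel'],3))
    if i==3: cv2.imwrite('pics/s1.png',im[140:200,150:230].repeat(6,0).repeat(6,1))
delta([.463,-.187,.010],np.pi)
```

```text
[ 0.4652 -0.1893  0.0643] [-3.1405e+00  2.0000e-03  3.1414e+00] [ 0.001  0.002  0.012  0.001 -0.003  0.001]
[ 0.465  -0.1891  0.064 ] [-3.1409e+00  1.5000e-03  3.1414e+00] [-0.001  0.006  0.009  0.001 -0.004 -0.001]
[ 0.4648 -0.189   0.0638] [-3.1411e+00  1.0000e-03  3.1414e+00] [ 0.002  0.006  0.006  0.001 -0.003  0.002]
[ 0.4647 -0.1889  0.0636] [-3.1413e+00  8.0000e-04  3.1414e+00] [-0.003  0.006  0.002  0.    -0.003  0.   ]
step xyz [0.0023 0.0026 0.0715] r [-0.0004  0.001  -0.0002]
```

View pics/s1.png

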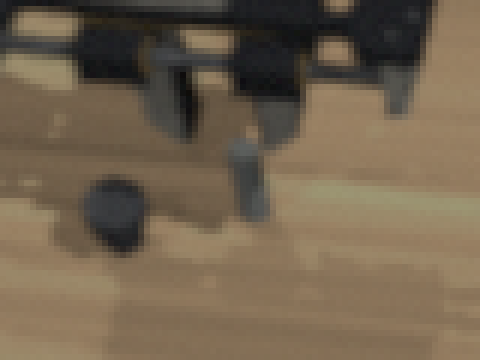

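The pin top at about (191,165) lies between the fingertips, roughly 2 mm toward +y of their middle, which agrees with the estimate. I'll descend and do the first centring grip.

Call:
step_arm([
  {"x": 0.001, "y": 0.002, "z": 0.03, "rx": 0, "ry": 0, "rz": 0, "claw": -0.35},
  {"x": 0.001, "y": 0.002, "z": 0.07, "rx": 0, "ry": 0, "rz": 0, "claw": -0.35},
  {"x": 0.001, "y": 0.002, "z": 0.07, "rx": 0, "ry": 0, "rz": 0, "claw": -0.35},
  {"x": 0.001, "y": 0.002, "z": 0.07, "rx": 0, "ry": 0, "rz": 0, "claw": -0.35},
  {"x": 0.001, "y": 0.002, "z": 0.07, "rx": 0, "ry": 0, "rz": 0, "claw": -0.7},
  {"x": 0.001, "y": 0.002, "z": 0.07, "rx": 0, "ry": 0, "rz": 0, "claw": -0.85},
  {"x": 0.001, "y": 0.002, "z": 0.07, "rx": 0, "ry": 0, "rz": 0, "claw": -0.85},
  {"x": 0.001, "y": 0.002, "z": 0.07, "rx": 0, "ry": 0, "rz": 0, "claw": -0.85},
])

```text
time: 4.53
tool_pos: [0.4646, -0.1879, 0.0118]
tool_rot: [-3.14, 0.002, 3.141]
contact_force: [0.4, 0.9, 4.5]
opening: 0.0138
grip_force: 10.0
```

Call:
step_arm([
  {"x": 0, "y": 0, "z": 0, "rx": 0, "ry": 0, "rz": 0, "claw": -0.35},
  {"x": 0, "y": 0, "z": 0, "rx": 0, "ry": 0, "rz": 0, "claw": -0.35},
  {"x": 0, "y": 0, "z": 0, "rx": 0, "ry": 0, "rz": 1, "claw": -0.35},
  {"x": 0, "y": 0, "z": 0, "rx": 0, "ry": 0, "rz": 1, "claw": -0.35},
  {"x": 0, "y": 0, "z": 0, "rx": 0, "ry": 0, "rz": 1, "claw": -0.35},
  {"x": 0, "y": 0, "z": 0, "rx": 0, "ry": 0, "rz": 1, "claw": -0.35},
  {"x": 0, "y": 0, "z": 0, "rx": 0, "ry": 0, "rz": 1, "claw": -0.35},
  {"x": 0, "y": 0, "z": 0, "rx": 0, "ry": 0, "rz": 1, "claw": -0.35},
  {"x": 0, "y": 0, "z": 0, "rx": 0, "ry": 0, "rz": 1, "claw": -0.35},
])

```text
time: 5.28
tool_pos: [0.4637, -0.1873, 0.0105]
tool_rot: [3.142, -0.0, 2.349]
contact_force: [0.3, 1.1, -0.5]
opening: 0.0298
grip_force: 0.0
```

Call:
step_arm([
  {"x": 0, "y": 0, "z": -0.005, "rx": 0, "ry": 0, "rz": 1, "claw": -0.35},
  {"x": 0, "y": 0, "z": -0.008, "rx": 0, "ry": 0, "rz": 1, "claw": -0.35},
  {"x": 0, "y": 0, "z": -0.008, "rx": 0, "ry": 0, "rz": 1, "claw": -0.35},
  {"x": 0, "y": 0, "z": -0.008, "rx": 0, "ry": 0, "rz": 1, "claw": -0.35},
  {"x": 0, "y": 0, "z": -0.008, "rx": 0, "ry": 0, "rz": 1, "claw": -0.35},
  {"x": 0, "y": 0, "z": -0.008, "rx": 0, "ry": 0, "rz": 1, "claw": -0.35},
  {"x": 0, "y": 0, "z": -0.008, "rx": 0, "ry": 0, "rz": 1, "claw": -0.35},
  {"x": 0, "y": 0, "z": -0.008, "rx": 0, "ry": 0, "rz": 1, "claw": -0.35},
  {"x": 0, "y": 0, "z": -0.008, "rx": 0, "ry": 0, "rz": 1, "claw": -0.35},
])

```text
time: 6.03
tool_pos: [0.4637, -0.1874, 0.0165]
tool_rot: [-3.141, -0.0, 1.572]
contact_force: [-0.2, -0.3, 0.7]
opening: 0.03
grip_force: 0.0
```

Call:
step_arm([
  {"x": 0, "y": 0, "z": 0, "rx": 0, "ry": 0, "rz": 0, "claw": -0.6},
  {"x": 0, "y": 0, "z": 0, "rx": 0, "ry": 0, "rz": 0, "claw": -0.85},
  {"x": 0, "y": 0, "z": 0, "rx": 0, "ry": 0, "rz": 0, "claw": -0.85},
  {"x": 0, "y": 0, "z": 0, "rx": 0, "ry": 0, "rz": 0, "claw": -0.85},
  {"x": 0, "y": 0, "z": 0, "rx": 0, "ry": 0, "rz": 0, "claw": -0.85},
], squeeze=20)

```text
time: 6.45
tool_pos: [0.4638, -0.1874, 0.0165]
tool_rot: [-3.142, -0.0, 1.571]
contact_force: [0.3, 0.3, -0.1]
opening: 0.0133
grip_force: 20.0
```

Call:
step_arm([
  {"x": 0, "y": 0, "z": -0.065, "rx": 0, "ry": 0, "rz": 0, "claw": -0.85},
  {"x": 0, "y": 0, "z": -0.065, "rx": 0, "ry": 0, "rz": 0, "claw": -0.85},
  {"x": 0.2557, "y": 0.12, "z": -0.065, "rx": 0, "ry": 0, "rz": 0, "claw": -0.85},
  {"x": 0.2557, "y": 0.12, "z": -0.065, "rx": 0, "ry": 0, "rz": 0, "claw": -0.85},
  {"x": 0.2557, "y": 0.12, "z": -0.065, "rx": 0, "ry": 0, "rz": 0, "claw": -0.85},
  {"x": 0.2557, "y": 0.12, "z": -0.065, "rx": 0, "ry": 0, "rz": 0, "claw": -0.85},
  {"x": 0.2557, "y": 0.12, "z": -0.065, "rx": 0, "ry": 0, "rz": 0, "claw": -0.85},
  {"x": 0.2557, "y": 0.12, "z": -0.065, "rx": 0, "ry": 0, "rz": 0, "claw": -0.85},
  {"x": 0.2557, "y": 0.12, "z": -0.065, "rx": 0, "ry": 0, "rz": 0, "claw": -0.85},
  {"x": 0.2557, "y": 0.12, "z": -0.065, "rx": 0, "ry": 0, "rz": 0, "claw": -0.85},
  {"x": 0.2557, "y": 0.12, "z": -0.065, "rx": 0, "ry": 0, "rz": 0, "claw": -0.85},
  {"x": 0.2557, "y": 0.12, "z": -0.065, "rx": 0, "ry": 0, "rz": 0, "claw": -0.85},
])

```text
time: 7.45
tool_pos: [0.5533, 0.0028, 0.0653]
tool_rot: [-3.141, 0.0, 1.569]
contact_force: [-0.2, 1.0, -1.4]
opening: 0.0132
grip_force: 20.0
```

Call:
step_arm([
  {"x": 0, "y": 0, "z": 0, "rx": 0, "ry": 0, "rz": 0, "claw": -0.85},
  {"x": 0, "y": 0, "z": 0, "rx": 0, "ry": 0, "rz": 0, "claw": -0.85},
  {"x": 0, "y": 0, "z": 0, "rx": 0, "ry": 0, "rz": 0, "claw": -0.85},
])

```text
time: 7.7
tool_pos: [0.5537, 0.0036, 0.0654]
tool_rot: [3.142, -0.0, 1.569]
contact_force: [-0.2, 1.3, -1.0]
opening: 0.0134
grip_force: 20.0
```

Run:
```python
from h import *
can=np.zeros((480,800,3),np.uint8)
s=robot.observe();print(np.round(s['tool_pos'],4),np.round(s['tool_rot'],4),s['contact_force'],s['opening'])
for k,(cam,x,y) in enumerate([('top',215,170),('scene',235,165)]):
    im,d=read_camera(cam); cv2.imwrite(f'pics/{cam}1.png',im)
    can[:,k*400:k*400+400]=cv2.resize(im[y:y+60,x:x+50],None,fx=8,fy=8,interpolation=cv2.INTER_NEAREST)
    print(proj(cam,np.array([[*s['tool_pos'][:2],s['tool_pos'][2]-.0165],s['tool_pos'],[.5538,.0044,.036]])).round(2))
cv2.imwrite('pics/s2.png',can)
# straight plate/nest edges -> yaw from first pictures (long edges, along y)
for cam in ['top','scene']:
    g=cv2.cvtColor(cv2.imread(f'pics/{cam}0.png'),cv2.COLOR_BGR2GRAY)
    c=np.array([.5547,.0643])
    for nm,ax,sg,half in [('+x',0,1,.058),('-x',0,-1,.058),('+y',1,1,.078),('-y',1,-1,.078)]:
        pts=[]
        for u in np.arange(-.9,.91,.05):
            o=1-ax; w=u*(.078 if ax==0 else .058)
            if ax==0 and abs(w)<.012: continue
            sr=np.arange(-.006,.006,.0003); X=np.zeros((len(sr),3));X[:,2]=.036
            X[:,ax]=c[ax]+sg*(half+sr);X[:,o]=c[o]+w
            v=samp(g,proj(cam,X)).astype(float); k=np.argmin(np.gradient(cv2.GaussianBlur(v.reshape(-1,1),(1,9),2).ravel()))
            pts.append([c[o]+w,X[k,ax]])
        pts=np.array(pts); 
        f=least_squares(lambda q:pts[:,1]-q[0]-q[1]*(pts[:,0]-c[o]),[c[ax],0],loss='soft_l1',f_scale=.0005).x
        print(cam,nm,'offset',f[0].round(4),'slope',f[1].round(4))
```

```text
[0.5537 0.0036 0.0654] [ 3.1415e+00 -1.0000e-04  1.5693e+00] [-0.22124487  1.32925915 -1.00468229] 0.013359189562910158
[[246.69 201.54]
 [246.64 200.63]
 [246.45 202.21]]
[[259.74 201.95]
 [259.68 198.23]
 [260.13 204.86]]
top +x offset 0.6135 slope 0.0098
top -x offset 0.4961 slope 0.0124
top +y offset 0.1428 slope -0.0109
top -y offset -0.0134 slope -0.0076
scene +x offset 0.6123 slope 0.0151
scene -x offset 0.4973 slope 0.0067
scene +y offset 0.1423 slope -0.0102
scene -y offset -0.0156 slope -0.0113
```

View pics/s2.png

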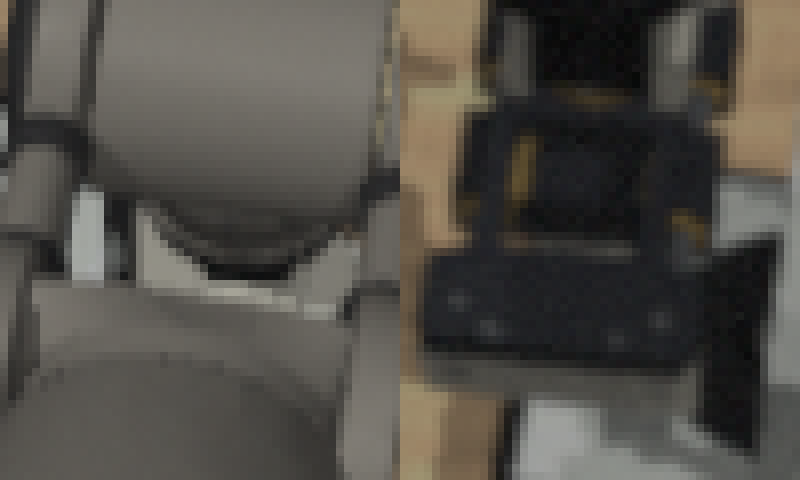

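Both cameras have the pin occluded in this orientation. I'll turn the fingers to close along y so the scene camera can see the held pin, which lets me calibrate camera against robot.

Call:
step_arm([
  {"x": 0, "y": 0, "z": 0, "rx": 0, "ry": 0, "rz": -1, "claw": -0.85},
  {"x": 0, "y": 0, "z": 0, "rx": 0, "ry": 0, "rz": -1, "claw": -0.85},
  {"x": 0, "y": 0, "z": 0, "rx": 0, "ry": 0, "rz": -1, "claw": -0.85},
  {"x": 0, "y": 0, "z": 0, "rx": 0, "ry": 0, "rz": -1, "claw": -0.85},
  {"x": 0, "y": 0, "z": 0, "rx": 0, "ry": 0, "rz": -1, "claw": -0.85},
  {"x": 0, "y": 0, "z": 0, "rx": 0, "ry": 0, "rz": -1, "claw": -0.85},
  {"x": 0, "y": 0, "z": 0, "rx": 0, "ry": 0, "rz": -1, "claw": -0.85},
])

```text
time: 8.38
tool_pos: [0.5538, 0.0043, 0.0653]
tool_rot: [3.142, -0.0, 2.363]
contact_force: [-0.2, 0.1, 0.0]
opening: 0.0135
grip_force: 20.0
```

Call:
step_arm([
  {"x": 0, "y": 0, "z": 0, "rx": 0, "ry": 0, "rz": -1, "claw": -0.85},
  {"x": 0, "y": 0, "z": 0, "rx": 0, "ry": 0, "rz": -1, "claw": -0.85},
  {"x": 0, "y": 0, "z": 0, "rx": 0, "ry": 0, "rz": -1, "claw": -0.85},
  {"x": 0, "y": 0, "z": 0, "rx": 0, "ry": 0, "rz": -1, "claw": -0.85},
  {"x": 0, "y": 0, "z": 0, "rx": 0, "ry": 0, "rz": -1, "claw": -0.85},
  {"x": 0, "y": 0, "z": 0, "rx": 0, "ry": 0, "rz": -1, "claw": -0.85},
  {"x": 0, "y": 0, "z": 0, "rx": 0, "ry": 0, "rz": -1, "claw": -0.85},
  {"x": 0, "y": 0, "z": 0, "rx": 0, "ry": 0, "rz": -1, "claw": -0.85},
  {"x": 0, "y": 0, "z": 0, "rx": 0, "ry": 0, "rz": -1, "claw": -0.85},
])

```text
time: 9.13
tool_pos: [0.5538, 0.0043, 0.0653]
tool_rot: [3.141, 0.0, 3.14]
contact_force: [-0.3, 0.0, -0.0]
opening: 0.0132
grip_force: 20.0
```

Run:
```python
from h import *
s=robot.observe();print(np.round(s['tool_pos'],4),np.round(s['tool_rot'],4))
cam='scene';ims=[read_camera(cam)[0].astype(float) for _ in range(4)]
im=np.mean(ims,0);cv2.imwrite('pics/scene2.png',im.astype(np.uint8))
x,y=235,175
can=cv2.resize(im[y:y+50,x:x+66].astype(np.uint8),None,fx=12,fy=12,interpolation=cv2.INTER_NEAREST)
p=s['tool_pos'];foot=np.array([*p[:2],p[2]-.0165])
th=np.linspace(0,2*np.pi,40)
for z,col in [(foot[2],(0,0,255)),(foot[2]+.045,(0,255,255))]:
    uv=proj(cam,np.c_[p[0]+.007*np.cos(th),p[1]+.007*np.sin(th),np.full(40,z)])
    cv2.polylines(can,[np.round((uv-[x,y]+.5)*12).astype(np.int32)],True,col,1)
uv=proj(cam,np.c_[.554+.008*np.cos(th),.0043+.008*np.sin(th),np.full(40,.036)])
cv2.polylines(can,[np.round((uv-[x,y]+.5)*12).astype(np.int32)],True,(0,255,0),1)
cv2.imwrite('pics/s3.png',can)
```

```text
[0.5538 0.0043 0.0653] [3.1415e+00 1.0000e-04 3.1398e+00]
```

View pics/s3.png

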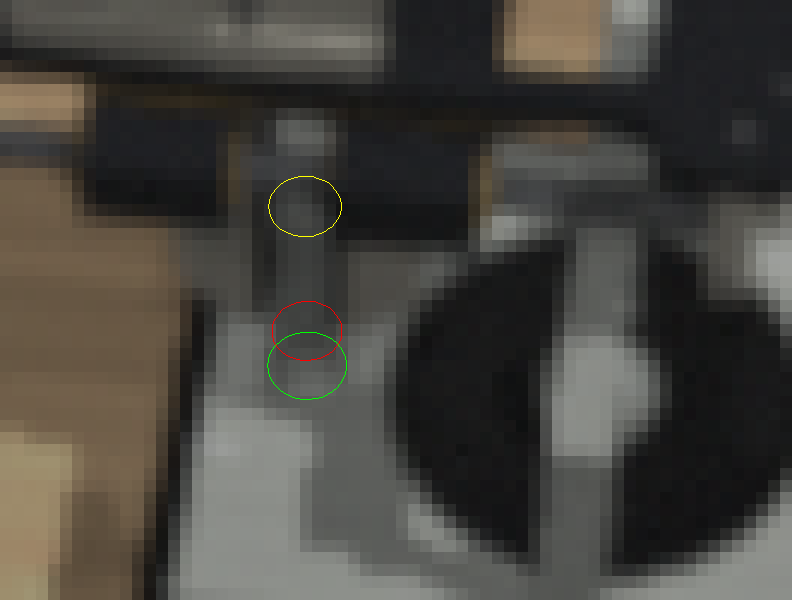

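The dark finger blocks flank the pin, which spans about columns 275–335 of the crop, and its foot lies near the predicted red ring. Contrast is too low to judge by eye, so I'll read the intensity profiles.

Run:
```python
import cv2
g=cv2.cvtColor(cv2.imread('pics/scene2.png'),cv2.COLOR_BGR2GRAY)
g0=cv2.cvtColor(cv2.imread('pics/scene0.png'),cv2.COLOR_BGR2GRAY)
print('cols',list(range(248,272)))
for r in range(183,212): print(r,*['%3d'%v for v in g[r,248:272]])
print('initial')
for r in range(199,212): print(r,*['%3d'%v for v in g0[r,248:272]])
```

```text
cols [248, 249, 250, 251, 252, 253, 254, 255, 256, 257, 258, 259, 260, 261, 262, 263, 264, 265, 266, 267, 268, 269, 270, 271]
183  40  41  43  40  39  36  35  35  32  28  29  29  29  25  24  25  23  26  23  25  23  22  25  23
184  32  31  35  34  34  34  35  38  39  38  53  60  55  50  39  32  25  30  28  27  26  25  23  25
185  31  30  32  30  31  34  37  41  39  49  83  91  86  79  60  38  28  27  28  29  28  29  32  31
186  32  32  31  32  32  39  51  50  41  51  84  95  95  92  73  47  31  30  28  28  31  33  32  30
187  32  31  34  31  32  44  60  59  52  53  70  79  81  79  64  42  33  32  33  31  31  31  33  33
188  31  33  31  33  31  41  61  63  63  63  64  67  65  59  48  38  30  33  34  33  33  32  32  32
189  27  29  29  28  28  43  64  64  60  61  65  64  59  53  46  36  33  32  31  33  33  33  32  33
190  22  23  23  24  24  36  59  56  48  47  55  56  51  43  36  33  29  29  30  30  31  32  32  33
191  22  22  22  21  22  36  57  56  39  42  56  62  57  44  30  24  26  26  25  27  28  29  29  30
192  26  24  21  21  22  32  52  53  36  46  61  70  68  57  35  19  20  2
[... 2533 characters left out ...]

205  76  54  24  36  83 130 142 141 134 104  81  76  77  75  74  79  96 101  93  66  36  21  16  20
206  76  51  26  48 101 135 143 142 136 114  85  81  84  86  85  89  98 101  93  60  29  23  25  23
207  77  45  22  59 111 137 140 142 140 128 110 103 103  99  98  98 100 101  91  58  32  26  26  24
208  75  46  20  67 124 140 142 140 142 139 135 130 127 108  99  99 100 100  90  59  28  19  20  21
209  71  41  20  69 128 142 141 142 142 142 142 142 136 112  99 100 100  98  92  58  30  20  23  25
210  61  34  28  77 130 142 142 141 141 142 141 142 138 113 100 102 101 101  96  64  35  22  21  24
211  58  29  40  91 131 143 142 143 144 142 144 142 136 114 103 101 101 101  97  74  42  17  20  21
```

The pin's measured columns (~260.1) and foot row match the prediction, and the bore centre is at (260.2, 204.8), so the estimate (0.554, 0.0043) holds. I'll rotate back and descend gently.

Call:
step_arm([
  {"x": 0, "y": 0, "z": 0, "rx": 0, "ry": 0, "rz": 1, "claw": -0.85},
  {"x": 0, "y": 0, "z": 0, "rx": 0, "ry": 0, "rz": 1, "claw": -0.85},
  {"x": 0, "y": 0, "z": 0, "rx": 0, "ry": 0, "rz": 1, "claw": -0.85},
  {"x": 0, "y": 0, "z": 0, "rx": 0, "ry": 0, "rz": 1, "claw": -0.85},
  {"x": 0, "y": 0, "z": 0, "rx": 0, "ry": 0, "rz": 1, "claw": -0.85},
  {"x": 0, "y": 0, "z": 0, "rx": 0, "ry": 0, "rz": 1, "claw": -0.85},
  {"x": 0, "y": 0, "z": 0, "rx": 0, "ry": 0, "rz": 1, "claw": -0.85},
])

```text
time: 9.92
tool_pos: [0.5538, 0.0044, 0.0653]
tool_rot: [3.141, -0.0, 2.349]
contact_force: [-0.8, 0.5, -0.1]
opening: 0.0132
grip_force: 20.0
```

Call:
step_arm([
  {"x": 0, "y": 0, "z": 0, "rx": 0, "ry": 0, "rz": 1, "claw": -0.85},
  {"x": 0, "y": 0, "z": 0, "rx": 0, "ry": 0, "rz": 1, "claw": -0.85},
  {"x": 0, "y": 0, "z": 0, "rx": 0, "ry": 0, "rz": 1, "claw": -0.85},
  {"x": 0, "y": 0, "z": 0, "rx": 0, "ry": 0, "rz": 1, "claw": -0.85},
  {"x": 0, "y": 0, "z": 0.008, "rx": 0, "ry": 0, "rz": 1, "claw": -0.85},
  {"x": 0, "y": 0, "z": 0.008, "rx": 0, "ry": 0, "rz": 1, "claw": -0.85},
  {"x": 0, "y": 0, "z": 0.012, "rx": 0, "ry": 0, "rz": 1, "claw": -0.85},
  {"x": 0, "y": 0, "z": 0.016, "rx": 0, "ry": 0, "rz": 1, "claw": -0.85},
  {"x": 0, "y": 0, "z": 0.02, "rx": 0, "ry": 0, "rz": 1, "claw": -0.85},
  {"x": 0, "y": 0, "z": 0.02, "rx": 0, "ry": 0, "rz": 1, "claw": -0.85},
  {"x": 0, "y": 0, "z": 0.02, "rx": 0, "ry": 0, "rz": 1, "claw": -0.85},
])

```text
time: 10.83
tool_pos: [0.5537, 0.0044, 0.0501]
tool_rot: [-3.141, -0.0, 1.571]
contact_force: [-0.1, -0.5, 0.4]
opening: 0.0131
grip_force: 20.0
```

Call:
step_arm([
  {"x": 0, "y": 0, "z": 0.003, "rx": 0, "ry": 0, "rz": 0, "claw": -0.85},
  {"x": 0, "y": 0, "z": 0.006, "rx": 0, "ry": 0, "rz": 0, "claw": -0.85},
  {"x": 0, "y": 0, "z": 0.009, "rx": 0, "ry": 0, "rz": 0, "claw": -0.85},
  {"x": 0, "y": 0, "z": 0.011, "rx": 0, "ry": 0, "rz": 0, "claw": -0.85},
  {"x": 0, "y": 0, "z": 0.012, "rx": 0, "ry": 0, "rz": 0, "claw": -0.85},
  {"x": 0, "y": 0, "z": 0.012, "rx": 0, "ry": 0, "rz": 0, "claw": -0.85},
  {"x": 0, "y": 0, "z": 0.012, "rx": 0, "ry": 0, "rz": 0, "claw": -0.85},
])

```text
time: 11.42
tool_pos: [0.5538, 0.0044, 0.0413]
tool_rot: [-3.142, -0.0, 1.571]
contact_force: [0.0, -0.9, -1.1]
opening: 0.0135
grip_force: 20.0
```

Call:
step_arm([
  {"x": 0, "y": 0, "z": 0, "rx": 0, "ry": 0, "rz": 0, "claw": -0.65},
  {"x": 0, "y": 0, "z": 0, "rx": 0, "ry": 0, "rz": 0, "claw": -0.4},
  {"x": 0, "y": 0, "z": 0, "rx": 0, "ry": 0, "rz": 0, "claw": -0.4},
  {"x": 0, "y": 0, "z": -0.02, "rx": 0, "ry": 0, "rz": 0, "claw": -0.4},
  {"x": 0, "y": 0, "z": -0.06, "rx": 0, "ry": 0, "rz": 0, "claw": -0.4},
  {"x": 0, "y": 0, "z": -0.08, "rx": 0, "ry": 0, "rz": 0, "claw": -0.4},
  {"x": -0.442, "y": -0.0757, "z": -0.08, "rx": 0, "ry": 0, "rz": -1, "claw": -0.1},
  {"x": -0.442, "y": -0.0757, "z": -0.08, "rx": 0, "ry": 0, "rz": -1, "claw": -0.1},
  {"x": -0.442, "y": -0.0757, "z": -0.08, "rx": 0, "ry": 0, "rz": -1, "claw": -0.1},
  {"x": -0.442, "y": -0.0757, "z": -0.08, "rx": 0, "ry": 0, "rz": -1, "claw": -0.1},
  {"x": -0.442, "y": -0.0757, "z": -0.08, "rx": 0, "ry": 0, "rz": -1, "claw": -0.1},
  {"x": -0.442, "y": -0.0757, "z": -0.08, "rx": 0, "ry": 0, "rz": -1, "claw": -0.1},
])

```text
time: 12.42
tool_pos: [0.515, -0.2233, 0.1015]
tool_rot: [3.141, 0.0, 2.264]
contact_force: [0.7, 0.3, -0.3]
opening: 0.0414
grip_force: 0.0
```

Run:
```python
from h import *
s=robot.observe();print(s['time'],np.round(s['tool_pos'],4),np.round(s['tool_rot'],3))
delta([.497,-.327,.06],np.pi)
```

```text
12.4167 [ 0.515  -0.2233  0.1015] [3.141 0.    2.264]
step xyz [-0.091  -0.1069  0.0554] r [ 1.0000e-04  6.0000e-04 -1.1172e+00]
```

Call:
step_arm([
  {"x": -0.086, "y": -0.101, "z": 0.05, "rx": 0, "ry": 0, "rz": -1, "claw": -0.1},
  {"x": -0.086, "y": -0.101, "z": 0.05, "rx": 0, "ry": 0, "rz": -1, "claw": -0.1},
  {"x": -0.086, "y": -0.101, "z": 0.05, "rx": 0, "ry": 0, "rz": -1, "claw": -0.1},
  {"x": -0.086, "y": -0.101, "z": 0.05, "rx": 0, "ry": 0, "rz": -1, "claw": -0.1},
  {"x": -0.086, "y": -0.101, "z": 0.05, "rx": 0, "ry": 0, "rz": -1, "claw": -0.1},
  {"x": -0.086, "y": -0.101, "z": 0.05, "rx": 0, "ry": 0, "rz": -1, "claw": -0.1},
  {"x": -0.086, "y": -0.101, "z": 0.05, "rx": 0, "ry": 0, "rz": -1, "claw": -0.1},
  {"x": -0.086, "y": -0.101, "z": 0.05, "rx": 0, "ry": 0, "rz": -1, "claw": -0.1},
  {"x": -0.086, "y": -0.101, "z": 0.05, "rx": 0, "ry": 0, "rz": -1, "claw": -0.1},
  {"x": -0.086, "y": -0.101, "z": 0.05, "rx": 0, "ry": 0, "rz": -1, "claw": -0.1},
])

```text
time: 13.25
tool_pos: [0.498, -0.3195, 0.0639]
tool_rot: [3.142, 0.0, 3.042]
contact_force: [0.3, 0.1, -0.9]
opening: 0.041
grip_force: 0.0
```

Run:
```python
from h import *
# check slim in bore and refit thick pin and carrier from fresh scene picture
im,d=read_camera('scene');cv2.imwrite('pics/scene3.png',im)
s=robot.observe();print(s['time'],np.round(s['tool_pos'],4),np.round(s['tool_rot'],3))
g=cv2.cvtColor(im,cv2.COLOR_BGR2GRAY);c=[.5548,.0637]
for _ in range(2): f,n=dish('scene',g,c);c=f[:2]
print('dish',f.round(4),n)
P=cloud('scene',d);k=(abs(P[...,0]-.554)<.025)&(abs(P[...,1]-.004)<.025)&(P[...,2]>.05)
q=P[k];print('slim',len(q),q.min(0).round(4),q.max(0).round(4))
x,y=118,140
A=cv2.resize(im[y:y+50,x:x+50],None,fx=8,fy=8,interpolation=cv2.INTER_NEAREST)
B=cv2.resize(im[165:245,242:330],None,fx=4.5,fy=4.5,interpolation=cv2.INTER_NEAREST)
can=np.zeros((400,800,3),np.uint8);can[:400,:400]=A;can[:360,400:796]=B
cv2.imwrite('pics/s4.png',can)
delta([.497,-.327,.010],np.pi)
```

```text
13.3 [ 0.4979 -0.3195  0.0639] [3.142 0.    3.042]
dish [0.555  0.0638 0.0418] 95
slim 47 [ 0.5452 -0.0031  0.0512] [0.5609 0.0096 0.0718]
step xyz [ 0.0002 -0.0101  0.0718] r [-0.000e+00  1.000e-04 -1.263e-01]
```

View pics/s4.png

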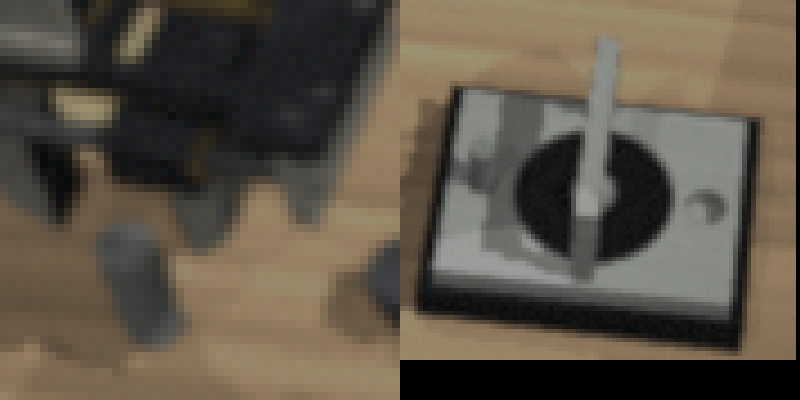

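The slim pin is standing in the narrow bore (crop around (480,165), depth top ≈ 70 mm) and the ball is centred. The thick pin is under the fingers, which need to go about 7 mm further toward −y.

Call:
step_arm([
  {"x": 0.0002, "y": -0.0101, "z": 0, "rx": 0, "ry": 0, "rz": -0.126, "claw": -0.1},
  {"x": 0.0002, "y": -0.0101, "z": 0, "rx": 0, "ry": 0, "rz": -0.126, "claw": -0.1},
  {"x": 0.0002, "y": -0.0101, "z": 0, "rx": 0, "ry": 0, "rz": -0.126, "claw": -0.1},
  {"x": 0.0002, "y": -0.0101, "z": 0, "rx": 0, "ry": 0, "rz": -0.126, "claw": -0.1},
  {"x": 0.0002, "y": -0.0101, "z": 0.03, "rx": 0, "ry": 0, "rz": -0.126, "claw": -0.1},
  {"x": 0.0002, "y": -0.0101, "z": 0.07, "rx": 0, "ry": 0, "rz": -0.126, "claw": -0.1},
  {"x": 0.0002, "y": -0.0101, "z": 0.07, "rx": 0, "ry": 0, "rz": -0.126, "claw": -0.1},
  {"x": 0.0002, "y": -0.0101, "z": 0.07, "rx": 0, "ry": 0, "rz": -0.126, "claw": -0.4},
  {"x": 0.0002, "y": -0.0101, "z": 0.07, "rx": 0, "ry": 0, "rz": -0.126, "claw": -0.7},
  {"x": 0.0002, "y": -0.0101, "z": 0.07, "rx": 0, "ry": 0, "rz": -0.126, "claw": -0.7},
  {"x": 0.0002, "y": -0.0101, "z": 0.07, "rx": 0, "ry": 0, "rz": -0.126, "claw": -0.7},
])

```text
time: 14.22
tool_pos: [0.4979, -0.3278, 0.013]
tool_rot: [-3.14, 0.002, -3.141]
contact_force: [-0.3, 0.2, 2.1]
opening: 0.0195
grip_force: 20.3
```

Call:
step_arm([
  {"x": 0, "y": 0, "z": 0, "rx": 0, "ry": 0, "rz": 0, "claw": -0.7},
  {"x": 0, "y": 0, "z": 0, "rx": 0, "ry": 0, "rz": 0, "claw": -0.7},
  {"x": 0, "y": 0, "z": 0, "rx": 0, "ry": 0, "rz": 0, "claw": -0.2},
  {"x": 0, "y": 0, "z": 0, "rx": 0, "ry": 0, "rz": 0, "claw": -0.2},
  {"x": 0, "y": 0, "z": 0, "rx": 0, "ry": 0, "rz": 1, "claw": -0.2},
  {"x": 0, "y": 0, "z": 0, "rx": 0, "ry": 0, "rz": 1, "claw": -0.2},
  {"x": 0, "y": 0, "z": 0, "rx": 0, "ry": 0, "rz": 1, "claw": -0.2},
  {"x": 0, "y": 0, "z": 0, "rx": 0, "ry": 0, "rz": 1, "claw": -0.2},
  {"x": 0, "y": 0, "z": 0, "rx": 0, "ry": 0, "rz": 1, "claw": -0.2},
  {"x": 0, "y": 0, "z": 0, "rx": 0, "ry": 0, "rz": 1, "claw": -0.2},
  {"x": 0, "y": 0, "z": 0, "rx": 0, "ry": 0, "rz": 1, "claw": -0.2},
])

```text
time: 15.13
tool_pos: [0.4968, -0.3269, 0.0111]
tool_rot: [3.142, -0.001, 2.35]
contact_force: [-0.4, 0.4, -0.1]
opening: 0.0366
grip_force: 0.0
```

Call:
step_arm([
  {"x": 0, "y": 0, "z": -0.006, "rx": 0, "ry": 0, "rz": 1, "claw": -0.2},
  {"x": 0, "y": 0, "z": -0.006, "rx": 0, "ry": 0, "rz": 1, "claw": -0.2},
  {"x": 0, "y": 0, "z": -0.006, "rx": 0, "ry": 0, "rz": 1, "claw": -0.2},
  {"x": 0, "y": 0, "z": -0.006, "rx": 0, "ry": 0, "rz": 1, "claw": -0.2},
  {"x": 0, "y": 0, "z": -0.006, "rx": 0, "ry": 0, "rz": 1, "claw": -0.2},
  {"x": 0, "y": 0, "z": -0.006, "rx": 0, "ry": 0, "rz": 1, "claw": -0.2},
  {"x": 0, "y": 0, "z": -0.006, "rx": 0, "ry": 0, "rz": 1, "claw": -0.2},
  {"x": 0, "y": 0, "z": -0.006, "rx": 0, "ry": 0, "rz": 1, "claw": -0.2},
  {"x": 0, "y": 0, "z": -0.006, "rx": 0, "ry": 0, "rz": 1, "claw": -0.2},
  {"x": 0, "y": 0, "z": -0.006, "rx": 0, "ry": 0, "rz": 1, "claw": -0.2},
])

```text
time: 15.97
tool_pos: [0.4969, -0.327, 0.0157]
tool_rot: [-3.141, -0.0, 1.573]
contact_force: [0.1, -0.1, -0.5]
opening: 0.0365
grip_force: 0.0
```

Call:
step_arm([
  {"x": 0, "y": 0, "z": 0, "rx": 0, "ry": 0, "rz": 0, "claw": -0.5},
  {"x": 0, "y": 0, "z": 0, "rx": 0, "ry": 0, "rz": 0, "claw": -0.75},
  {"x": 0, "y": 0, "z": 0, "rx": 0, "ry": 0, "rz": 0, "claw": -0.75},
  {"x": 0, "y": 0, "z": 0, "rx": 0, "ry": 0, "rz": 0, "claw": -0.75},
  {"x": 0, "y": 0, "z": 0, "rx": 0, "ry": 0, "rz": 0, "claw": -0.75},
], squeeze=25)

```text
time: 16.38
tool_pos: [0.497, -0.327, 0.0158]
tool_rot: [3.142, -0.0, 1.572]
contact_force: [-0.4, 0.6, -0.3]
opening: 0.0197
grip_force: 25.0
```

Call:
step_arm([
  {"x": 0, "y": 0, "z": -0.18, "rx": 0, "ry": 0, "rz": 0, "claw": -0.75},
  {"x": 0, "y": 0, "z": -0.18, "rx": 0, "ry": 0, "rz": 0, "claw": -0.75},
  {"x": 0, "y": 0, "z": -0.18, "rx": 0, "ry": 0, "rz": 0, "claw": -0.75},
  {"x": 0.6019, "y": 0.0777, "z": -0.18, "rx": 0, "ry": 0, "rz": 0, "claw": -0.75},
  {"x": 0.6019, "y": 0.0777, "z": -0.18, "rx": 0, "ry": 0, "rz": 0, "claw": -0.75},
  {"x": 0.6019, "y": 0.0777, "z": -0.18, "rx": 0, "ry": 0, "rz": 0, "claw": -0.75},
  {"x": 0.6019, "y": 0.0777, "z": -0.18, "rx": 0, "ry": 0, "rz": 0, "claw": -0.75},
  {"x": 0.6019, "y": 0.0777, "z": -0.18, "rx": 0, "ry": 0, "rz": 0, "claw": -0.75},
  {"x": 0.6019, "y": 0.0777, "z": -0.18, "rx": 0, "ry": 0, "rz": 0, "claw": -0.75},
  {"x": 0.6019, "y": 0.0777, "z": -0.18, "rx": 0, "ry": 0, "rz": 0, "claw": -0.75},
  {"x": 0.6019, "y": 0.0777, "z": -0.18, "rx": 0, "ry": 0, "rz": 0, "claw": -0.75},
  {"x": 0.6019, "y": 0.0777, "z": -0.18, "rx": 0, "ry": 0, "rz": 0, "claw": -0.75},
])

```text
time: 17.38
tool_pos: [0.5444, 0.0469, 0.1491]
tool_rot: [-3.142, -0.0, 1.572]
contact_force: [1.1, -0.4, -1.8]
opening: 0.019
grip_force: 25.0
```

Run:
```python
from h import *
s=robot.observe();print(s['time'],np.round(s['tool_pos'],4),np.round(s['tool_rot'],3))
delta([.5553,.1244,.15],np.pi/2)
```

```text
17.3833 [0.5444 0.0469 0.1491] [-3.142 -0.     1.572]
step xyz [ 0.1034  0.0147 -0.0012] r [-0.0001 -0.0001  0.0012]
```

Call:
step_arm([
  {"x": 0.101, "y": 0.0145, "z": 0, "rx": 0, "ry": 0, "rz": 0, "claw": -0.75},
  {"x": 0.101, "y": 0.0145, "z": 0, "rx": 0, "ry": 0, "rz": 0, "claw": -0.75},
  {"x": 0.101, "y": 0.0145, "z": 0, "rx": 0, "ry": 0, "rz": 0, "claw": -0.75},
  {"x": 0.101, "y": 0.0145, "z": 0.03, "rx": 0, "ry": 0, "rz": 0, "claw": -0.75},
  {"x": 0.101, "y": 0.0145, "z": 0.07, "rx": 0, "ry": 0, "rz": 0, "claw": -0.75},
  {"x": 0.101, "y": 0.0145, "z": 0.11, "rx": 0, "ry": 0, "rz": 0, "claw": -0.75},
  {"x": 0.101, "y": 0.0145, "z": 0.11, "rx": 0, "ry": 0, "rz": 0, "claw": -0.75},
  {"x": 0.101, "y": 0.0145, "z": 0.11, "rx": 0, "ry": 0, "rz": 0, "claw": -0.75},
  {"x": 0.101, "y": 0.0145, "z": 0.11, "rx": 0, "ry": 0, "rz": 0, "claw": -0.75},
  {"x": 0.101, "y": 0.0145, "z": 0.11, "rx": 0, "ry": 0, "rz": 0, "claw": -0.75},
  {"x": 0.101, "y": 0.0145, "z": 0.11, "rx": 0, "ry": 0, "rz": 0, "claw": -0.75},
])

```text
time: 18.3
tool_pos: [0.5567, 0.1205, 0.0685]
tool_rot: [3.138, -0.0, 1.571]
contact_force: [0.2, 0.4, -1.8]
opening: 0.0194
grip_force: 25.0
```

Call:
step_arm([
  {"x": 0, "y": 0, "z": 0, "rx": 0, "ry": 0, "rz": 0, "claw": -0.75},
  {"x": 0, "y": 0, "z": 0, "rx": 0, "ry": 0, "rz": 0, "claw": -0.75},
  {"x": 0, "y": 0, "z": 0, "rx": 0, "ry": 0, "rz": 0, "claw": -0.75},
  {"x": 0, "y": 0, "z": 0, "rx": 0, "ry": 0, "rz": 0, "claw": -0.75},
  {"x": 0, "y": 0, "z": 0, "rx": 0, "ry": 0, "rz": 0, "claw": -0.75},
])

```text
time: 18.72
tool_pos: [0.5554, 0.1206, 0.0666]
tool_rot: [3.142, -0.0, 1.572]
contact_force: [-0.8, -0.1, -1.4]
opening: 0.0194
grip_force: 25.0
```

Call:
step_arm([
  {"x": 0.0051, "y": 0, "z": 0, "rx": 0, "ry": 0, "rz": 0, "claw": -0.75},
  {"x": 0.0051, "y": 0, "z": 0, "rx": 0, "ry": 0, "rz": 0, "claw": -0.75},
  {"x": 0.0051, "y": 0, "z": 0, "rx": 0, "ry": 0, "rz": 0, "claw": -0.75},
  {"x": 0.0051, "y": 0, "z": 0.008, "rx": 0, "ry": 0, "rz": 0, "claw": -0.75},
  {"x": 0.0051, "y": 0, "z": 0.012, "rx": 0, "ry": 0, "rz": 0, "claw": -0.75},
  {"x": 0.0051, "y": 0, "z": 0.016, "rx": 0, "ry": 0, "rz": 0, "claw": -0.75},
  {"x": 0.0051, "y": 0, "z": 0.019, "rx": 0, "ry": 0, "rz": 0, "claw": -0.75},
  {"x": 0.0051, "y": 0, "z": 0.022, "rx": 0, "ry": 0, "rz": 0, "claw": -0.75},
  {"x": 0.0051, "y": 0, "z": 0.022, "rx": 0, "ry": 0, "rz": 0, "claw": -0.75},
  {"x": 0.0051, "y": 0, "z": 0.022, "rx": 0, "ry": 0, "rz": 0, "claw": -0.75},
  {"x": 0.0051, "y": 0, "z": 0.022, "rx": 0, "ry": 0, "rz": 0, "claw": -0.75},
])

```text
time: 19.63
tool_pos: [0.5556, 0.1244, 0.0501]
tool_rot: [3.141, -0.0, 1.572]
contact_force: [-0.2, -0.5, -0.9]
opening: 0.0196
grip_force: 25.0
```

Call:
step_arm([
  {"x": 0, "y": 0, "z": 0.003, "rx": 0, "ry": 0, "rz": 0, "claw": -0.75},
  {"x": 0, "y": 0, "z": 0.006, "rx": 0, "ry": 0, "rz": 0, "claw": -0.75},
  {"x": 0, "y": 0, "z": 0.009, "rx": 0, "ry": 0, "rz": 0, "claw": -0.75},
  {"x": 0, "y": 0, "z": 0.011, "rx": 0, "ry": 0, "rz": 0, "claw": -0.75},
  {"x": 0, "y": 0, "z": 0.0125, "rx": 0, "ry": 0, "rz": 0, "claw": -0.75},
  {"x": 0, "y": 0, "z": 0.0125, "rx": 0, "ry": 0, "rz": 0, "claw": -0.75},
  {"x": 0, "y": 0, "z": 0.0125, "rx": 0, "ry": 0, "rz": 0, "claw": -0.75},
])

```text
time: 20.22
tool_pos: [0.5554, 0.1244, 0.0406]
tool_rot: [-3.141, -0.0, 1.572]
contact_force: [0.4, -0.6, -1.2]
opening: 0.0198
grip_force: 25.0
```

Call:
step_arm([
  {"x": 0, "y": 0, "z": 0, "rx": 0, "ry": 0, "rz": 0, "claw": -0.55},
  {"x": 0, "y": 0, "z": 0, "rx": 0, "ry": 0, "rz": 0, "claw": -0.2},
  {"x": 0, "y": 0, "z": 0, "rx": 0, "ry": 0, "rz": 0, "claw": -0.2},
  {"x": 0, "y": 0, "z": -0.02, "rx": 0, "ry": 0, "rz": 0, "claw": -0.2},
  {"x": 0, "y": 0, "z": -0.07, "rx": 0, "ry": 0, "rz": 0, "claw": -0.2},
  {"x": 0, "y": 0, "z": -0.12, "rx": 0, "ry": 0, "rz": 0, "claw": -0.13},
  {"x": 0, "y": 0, "z": -0.145, "rx": 0, "ry": 0, "rz": 0, "claw": -0.13},
  {"x": 0, "y": 0, "z": -0.145, "rx": 0, "ry": 0, "rz": -1, "claw": -0.13},
  {"x": -0.08, "y": -0.001, "z": -0.145, "rx": 0, "ry": 0, "rz": -1, "claw": -0.13},
  {"x": -0.08, "y": -0.001, "z": -0.145, "rx": 0, "ry": 0, "rz": -1, "claw": -0.13},
  {"x": -0.08, "y": -0.001, "z": -0.145, "rx": 0, "ry": 0, "rz": -1, "claw": -0.13},
  {"x": -0.08, "y": -0.001, "z": -0.145, "rx": 0, "ry": 0, "rz": -1, "claw": -0.13},
])

```text
time: 21.22
tool_pos: [0.5549, 0.063, 0.1498]
tool_rot: [3.141, 0.0, 2.191]
contact_force: [-0.5, 0.1, -0.3]
opening: 0.0398
grip_force: 0.0
```

Run:
```python
from h import *
s=robot.observe();print(s['time'],np.round(s['tool_pos'],4),np.round(s['tool_rot'],3))
delta([.5546,.0644,.15],np.pi-.0115)
```

```text
21.2167 [0.5549 0.063  0.1498] [3.141 0.    2.191]
step xyz [ 0.0017  0.0008 -0.0003] r [ 3.0000e-04  7.0000e-04 -1.1961e+00]
```

Call:
step_arm([
  {"x": 0.001, "y": 0, "z": 0, "rx": 0, "ry": 0, "rz": -1, "claw": -0.13},
  {"x": 0.001, "y": 0, "z": 0, "rx": 0, "ry": 0, "rz": -1, "claw": -0.13},
  {"x": 0.001, "y": 0, "z": 0, "rx": 0, "ry": 0, "rz": -1, "claw": -0.13},
  {"x": 0.001, "y": 0, "z": 0, "rx": 0, "ry": 0, "rz": -1, "claw": -0.13},
  {"x": 0.001, "y": 0, "z": 0, "rx": 0, "ry": 0, "rz": -1, "claw": -0.13},
  {"x": 0.001, "y": 0, "z": 0, "rx": 0, "ry": 0, "rz": -1, "claw": -0.13},
  {"x": 0.001, "y": 0, "z": 0, "rx": 0, "ry": 0, "rz": -1, "claw": -0.13},
  {"x": 0.001, "y": 0, "z": 0, "rx": 0, "ry": 0, "rz": -1, "claw": -0.13},
  {"x": 0.001, "y": 0, "z": 0, "rx": 0, "ry": 0, "rz": -1, "claw": -0.13},
])

```text
time: 21.97
tool_pos: [0.5544, 0.065, 0.1496]
tool_rot: [3.141, 0.0, 2.97]
contact_force: [0.0, 0.3, 0.6]
opening: 0.0397
grip_force: 0.0
```

Run:
```python
from h import *
im,d=read_camera('scene');cv2.imwrite('pics/scene4.png',im)
s=robot.observe();print(s['time'],np.round(s['tool_pos'],4),np.round(s['tool_rot'],3))
delta([.5546,.0644,.077],np.pi-.0115)
g=cv2.cvtColor(im,cv2.COLOR_BGR2GRAY);c=[.555,.0638]
f,n=dish('scene',g,c);print('dish',f.round(4),n)
P=cloud('scene',d)
for x,y in [(.554,.0043),(.5554,.1244)]:
    k=(abs(P[...,0]-x)<.02)&(abs(P[...,1]-y)<.02)&(P[...,2]>.045)&(P[...,2]<.085)
    q=P[k];print(len(q),q.min(0).round(4),q.max(0).round(4)) if len(q) else print('none')
cv2.imwrite('pics/s5.png',cv2.resize(im[145:245,235:335],None,fx=6,fy=6,interpolation=cv2.INTER_NEAREST))
```

```text
22.0167 [0.5543 0.065  0.1495] [3.141 0.    2.97 ]
step xyz [-0.0004 -0.0007  0.0967] r [ 1.000e-04  3.000e-04 -2.034e-01]
dish [0.5548 0.0637 0.0419] 95
54 [ 0.5463 -0.003   0.046 ] [0.5628 0.0096 0.0705]
89 [0.5454 0.1136 0.0451] [0.5667 0.1326 0.0712]
```

View pics/s5.png

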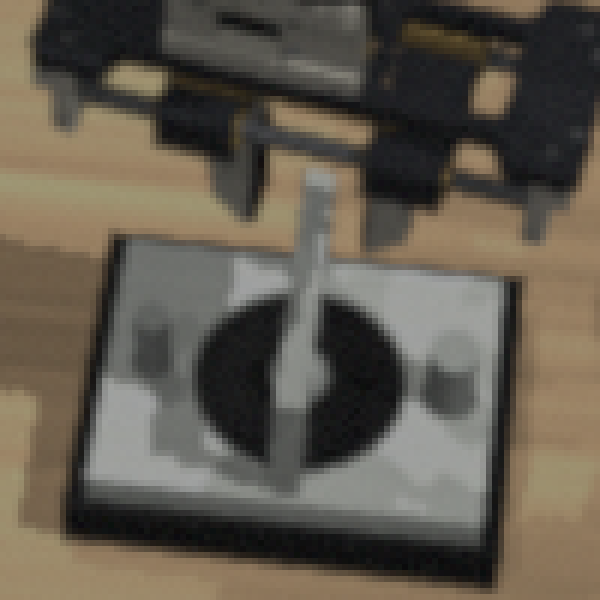

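Both pins stand down in their bores with the ball centred, and the open fingers straddle the bar. I'll straighten, then go down.

Call:
step_arm([
  {"x": 0, "y": -0.0005, "z": 0, "rx": 0, "ry": 0, "rz": -0.2034, "claw": -0.13},
  {"x": 0, "y": -0.0005, "z": 0, "rx": 0, "ry": 0, "rz": -0.2034, "claw": -0.13},
  {"x": 0, "y": -0.0005, "z": 0.02, "rx": 0, "ry": 0, "rz": -0.2034, "claw": -0.13},
  {"x": 0, "y": -0.0005, "z": 0.04, "rx": 0, "ry": 0, "rz": -0.2034, "claw": -0.13},
  {"x": 0, "y": -0.0005, "z": 0.06, "rx": 0, "ry": 0, "rz": -0.2034, "claw": -0.13},
  {"x": 0, "y": -0.0005, "z": 0.08, "rx": 0, "ry": 0, "rz": -0.2034, "claw": -0.13},
  {"x": 0, "y": -0.0005, "z": 0.09, "rx": 0, "ry": 0, "rz": -0.2034, "claw": -0.13},
  {"x": 0, "y": -0.0005, "z": 0.096, "rx": 0, "ry": 0, "rz": -0.2034, "claw": -0.13},
  {"x": 0, "y": -0.0005, "z": 0.096, "rx": 0, "ry": 0, "rz": -0.2034, "claw": -0.13},
  {"x": 0, "y": -0.0005, "z": 0.096, "rx": 0, "ry": 0, "rz": -0.2034, "claw": -0.13},
  {"x": 0, "y": -0.0005, "z": 0.096, "rx": 0, "ry": 0, "rz": -0.2034, "claw": -0.13},
  {"x": 0, "y": -0.0005, "z": 0.096, "rx": 0, "ry": 0, "rz": -0.2034, "claw": -0.13},
])

```text
time: 23.02
tool_pos: [0.5548, 0.0647, 0.0783]
tool_rot: [3.142, 0.002, 3.132]
contact_force: [-0.7, 0.7, 0.2]
opening: 0.0398
grip_force: 0.0
```

Call:
step_arm([
  {"x": 0, "y": 0, "z": 0, "rx": 0, "ry": 0, "rz": 0, "claw": -0.4},
  {"x": 0, "y": 0, "z": 0, "rx": 0, "ry": 0, "rz": 0, "claw": -0.58},
  {"x": 0, "y": 0, "z": 0, "rx": 0, "ry": 0, "rz": 0, "claw": -0.6},
  {"x": 0, "y": 0, "z": 0, "rx": 0, "ry": 0, "rz": 0, "claw": -0.62},
  {"x": 0, "y": 0, "z": 0, "rx": 0, "ry": 0, "rz": 0, "claw": -0.64},
  {"x": 0, "y": 0, "z": 0, "rx": 0, "ry": 0, "rz": 0, "claw": -0.66},
  {"x": 0, "y": 0, "z": 0, "rx": 0, "ry": 0, "rz": 0, "claw": -0.68},
  {"x": 0, "y": 0, "z": 0, "rx": 0, "ry": 0, "rz": 0, "claw": -0.7},
  {"x": 0, "y": 0, "z": 0, "rx": 0, "ry": 0, "rz": 0, "claw": -0.72},
  {"x": 0, "y": 0, "z": 0, "rx": 0, "ry": 0, "rz": 0, "claw": -0.74},
  {"x": 0, "y": 0, "z": 0, "rx": 0, "ry": 0, "rz": 0, "claw": -0.76},
  {"x": 0, "y": 0, "z": 0, "rx": 0, "ry": 0, "rz": 0, "claw": -0.78},
], squeeze=4)

```text
time: 24.02
tool_pos: [0.5543, 0.0642, 0.0774]
tool_rot: [-3.141, 0.0, 3.132]
contact_force: [0.1, -5.1, -0.1]
opening: 0.0122
grip_force: 4.0
```

Call:
step_arm([
  {"x": 0, "y": 0, "z": 0, "rx": 0, "ry": 0, "rz": 0, "claw": -0.85},
  {"x": 0, "y": 0, "z": 0, "rx": 0, "ry": 0, "rz": 0, "claw": -0.85},
], squeeze=20)

```text
time: 24.18
tool_pos: [0.5543, 0.0645, 0.0774]
tool_rot: [-3.141, 0.0, 3.132]
contact_force: [0.6, -5.1, -0.4]
opening: 0.0119
grip_force: 20.0
```

Call:
step_arm([
  {"x": 0, "y": 0, "z": 0, "rx": 0, "ry": 0, "rz": 0, "claw": -0.9},
  {"x": 0, "y": 0, "z": 0, "rx": 0, "ry": 0, "rz": 0, "claw": -0.9},
  {"x": 0, "y": 0, "z": 0, "rx": 0, "ry": 0, "rz": 0, "claw": -0.9},
], squeeze=45)

```text
time: 24.43
tool_pos: [0.5543, 0.0647, 0.0774]
tool_rot: [3.142, 0.0, 3.132]
contact_force: [0.3, -4.8, -1.6]
opening: 0.0116
grip_force: 45.0
```

Call:
step_arm([
  {"x": 0, "y": -0.0004, "z": 0, "rx": 0, "ry": 0, "rz": 0, "claw": -0.9},
  {"x": 0, "y": -0.0008, "z": 0, "rx": 0, "ry": 0, "rz": 0, "claw": -0.9},
  {"x": 0, "y": -0.001, "z": -0.0005, "rx": 0, "ry": 0, "rz": 0, "claw": -0.9},
  {"x": 0, "y": -0.001, "z": -0.001, "rx": 0, "ry": 0, "rz": 0, "claw": -0.9},
  {"x": 0, "y": -0.001, "z": -0.002, "rx": 0, "ry": 0, "rz": 0, "claw": -0.9},
  {"x": 0, "y": -0.001, "z": -0.003, "rx": 0, "ry": 0, "rz": 0, "claw": -0.9},
  {"x": 0, "y": -0.001, "z": -0.004, "rx": 0, "ry": 0, "rz": 0, "claw": -0.9},
  {"x": 0, "y": -0.001, "z": -0.005, "rx": 0, "ry": 0, "rz": 0, "claw": -0.9},
  {"x": 0, "y": -0.001, "z": -0.0055, "rx": 0, "ry": 0, "rz": 0, "claw": -0.9},
  {"x": 0, "y": -0.001, "z": -0.006, "rx": 0, "ry": 0, "rz": 0, "claw": -0.9},
  {"x": 0, "y": -0.001, "z": -0.006, "rx": 0, "ry": 0, "rz": 0, "claw": -0.9},
])

```text
time: 25.35
tool_pos: [0.5543, 0.0639, 0.082]
tool_rot: [3.141, 0.0, 3.132]
contact_force: [-0.0, 0.4, -7.5]
opening: 0.0114
grip_force: 45.0
```

```bash
cat >> h.py <<'E'
def ballcheck(c,yaw,z):
    """plate tilt from depth, ball vs dish centre (plate underside z)"""
    s=robot.observe();print(s['time'],np.round(s['tool_pos'],4),np.round(s['tool_rot'],4),np.round(s['contact_force'],1),s['grip_force'],np.round(s['torque'],2))
    im,d=read_camera('scene');P=cloud('scene',d)
    e=np.array([np.cos(yaw),np.sin(yaw)]);n=np.array([-e[1],e[0]])
    L=np.dstack([(P[...,:2]-c)@e,(P[...,:2]-c)@n,P[...,2]-z])
    k=(abs(L[...,0])<.052)&(abs(L[...,1])<.072)&(np.hypot(L[...,0],L[...,1])>.045)&(abs(L[...,2]-.016)<.012)
    q=L[k];A=np.c_[q[:,:2],np.ones(len(q))]
    f=least_squares(lambda w:A@w-q[:,2],[0,0,.016],loss='soft_l1',f_scale=.002).x;print('plate slopes',f.round(4),len(q))
    b=(np.hypot(L[...,0],L[...,1])<.03)&(L[...,2]>.014)&(L[...,2]<.036)
    q=L[b];print('ball pts',len(q),q.mean(0).round(4) if len(q) else '',q.min(0).round(3) if len(q) else '',q.max(0).round(3) if len(q) else '')
    return im
E
python3 - <<'E'
from h import *
im=ballcheck(np.array([.5548,.064]),-.0115,.0245)
E
```

```text
25.35 [0.5543 0.0639 0.082 ] [3.1415e+00 2.0000e-04 3.1318e+00] [-0.   0.4 -7.5] 44.99723553657532 [-0.06  0.03  0.02]
plate slopes [ 0.0006 -0.0012  0.0153] 1000
ball pts 26 [0.0012 0.0028 0.0226] [-0.005 -0.012  0.015] [0.008 0.011 0.028]
```

Call:
step_arm([
  {"x": 0, "y": 0, "z": -0.0013, "rx": 0, "ry": 0, "rz": 0, "claw": -0.9},
  {"x": 0, "y": 0, "z": -0.004, "rx": 0, "ry": 0, "rz": 0, "claw": -0.9},
  {"x": 0, "y": 0, "z": -0.008, "rx": 0, "ry": 0, "rz": 0, "claw": -0.9},
  {"x": 0, "y": 0, "z": -0.0133, "rx": 0, "ry": 0, "rz": 0, "claw": -0.9},
  {"x": 0, "y": 0, "z": -0.019, "rx": 0, "ry": 0, "rz": 0, "claw": -0.9},
  {"x": 0, "y": 0, "z": -0.025, "rx": 0, "ry": 0, "rz": 0, "claw": -0.9},
  {"x": 0, "y": 0, "z": -0.031, "rx": 0, "ry": 0, "rz": 0, "claw": -0.9},
  {"x": 0, "y": 0, "z": -0.037, "rx": 0, "ry": 0, "rz": 0, "claw": -0.9},
  {"x": 0, "y": 0, "z": -0.042, "rx": 0, "ry": 0, "rz": 0, "claw": -0.9},
  {"x": 0, "y": 0, "z": -0.046, "rx": 0, "ry": 0, "rz": 0, "claw": -0.9},
  {"x": 0, "y": 0, "z": -0.049, "rx": 0, "ry": 0, "rz": 0, "claw": -0.9},
  {"x": 0, "y": 0, "z": -0.05, "rx": 0, "ry": 0, "rz": 0, "claw": -0.9},
])

```text
time: 26.4
tool_pos: [0.5544, 0.0639, 0.1199]
tool_rot: [3.142, 0.001, 3.132]
contact_force: [0.3, 0.1, -6.5]
opening: 0.0115
grip_force: 45.0
```

Call:
step_arm([
  {"x": 0, "y": 0, "z": -0.0013, "rx": 0, "ry": 0, "rz": 0, "claw": -0.9},
  {"x": 0, "y": 0, "z": -0.004, "rx": 0, "ry": 0, "rz": 0, "claw": -0.9},
  {"x": 0, "y": 0, "z": -0.008, "rx": 0, "ry": 0, "rz": 0, "claw": -0.9},
  {"x": 0, "y": 0, "z": -0.0133, "rx": 0, "ry": 0, "rz": 0, "claw": -0.9},
  {"x": 0, "y": 0, "z": -0.019, "rx": 0, "ry": 0, "rz": 0, "claw": -0.9},
  {"x": 0, "y": 0, "z": -0.025, "rx": 0, "ry": 0, "rz": 0, "claw": -0.9},
  {"x": 0, "y": 0, "z": -0.031, "rx": 0, "ry": 0, "rz": 0, "claw": -0.9},
  {"x": 0, "y": 0, "z": -0.037, "rx": 0, "ry": 0, "rz": 0, "claw": -0.9},
  {"x": 0, "y": 0, "z": -0.042, "rx": 0, "ry": 0, "rz": 0, "claw": -0.9},
  {"x": 0, "y": 0, "z": -0.046, "rx": 0, "ry": 0, "rz": 0, "claw": -0.9},
  {"x": 0, "y": 0, "z": -0.049, "rx": 0, "ry": 0, "rz": 0, "claw": -0.9},
  {"x": 0, "y": 0, "z": -0.05, "rx": 0, "ry": 0, "rz": 0, "claw": -0.9},
])

```text
time: 27.4
tool_pos: [0.5544, 0.0639, 0.1574]
tool_rot: [3.142, 0.001, 3.132]
contact_force: [0.0, -0.0, -7.4]
opening: 0.0115
grip_force: 45.0
```

Run:
```python
from h import *
z=robot.observe()['tool_pos'][2]-.0574
im=ballcheck(np.array([.5548,.064]),-.0115,z)
```

```text
27.4 [0.5544 0.0639 0.1574] [3.1415e+00 7.0000e-04 3.1318e+00] [ 0.  -0.  -7.4] 44.997299909591675 [ 0.    0.04 -0.01]
plate slopes [-0.0021  0.0003  0.0154] 1130
ball pts 28 [0.0027 0.0027 0.0224] [-0.006 -0.011  0.015] [0.009 0.01  0.029]
```

Call:
step_arm([
  {"x": 0, "y": 0, "z": 0, "rx": 0, "ry": 0, "rz": 0.02, "claw": -0.9},
  {"x": 0, "y": 0, "z": 0, "rx": 0, "ry": 0, "rz": 0.06, "claw": -0.9},
  {"x": 0, "y": 0, "z": 0, "rx": 0, "ry": 0, "rz": 0.12, "claw": -0.9},
  {"x": 0, "y": 0, "z": 0, "rx": 0, "ry": 0, "rz": 0.2, "claw": -0.9},
  {"x": 0, "y": 0, "z": 0, "rx": 0, "ry": 0, "rz": 0.3, "claw": -0.9},
  {"x": 0, "y": 0, "z": 0, "rx": 0, "ry": 0, "rz": 0.42, "claw": -0.9},
  {"x": 0, "y": 0, "z": 0, "rx": 0, "ry": 0, "rz": 0.54, "claw": -0.9},
  {"x": 0, "y": 0, "z": 0, "rx": 0, "ry": 0, "rz": 0.66, "claw": -0.9},
  {"x": 0, "y": 0, "z": 0, "rx": 0, "ry": 0, "rz": 0.78, "claw": -0.9},
  {"x": 0, "y": 0, "z": 0, "rx": 0, "ry": 0, "rz": 0.88, "claw": -0.9},
  {"x": 0, "y": 0, "z": 0, "rx": 0, "ry": 0, "rz": 0.96, "claw": -0.9},
  {"x": 0, "y": 0, "z": 0, "rx": 0, "ry": 0, "rz": 1, "claw": -0.9},
])

```text
time: 28.45
tool_pos: [0.554, 0.0639, 0.1566]
tool_rot: [-3.141, -0.001, 2.342]
contact_force: [-0.1, 0.1, -6.7]
opening: 0.0115
grip_force: 45.0
```

Call:
step_arm([
  {"x": 0, "y": 0, "z": 0, "rx": 0, "ry": 0, "rz": 0.02, "claw": -0.9},
  {"x": 0, "y": 0, "z": 0, "rx": 0, "ry": 0, "rz": 0.06, "claw": -0.9},
  {"x": 0, "y": 0, "z": 0, "rx": 0, "ry": 0, "rz": 0.12, "claw": -0.9},
  {"x": 0, "y": 0, "z": 0, "rx": 0, "ry": 0, "rz": 0.2, "claw": -0.9},
  {"x": 0, "y": 0, "z": 0, "rx": 0, "ry": 0, "rz": 0.3, "claw": -0.9},
  {"x": 0, "y": 0, "z": 0, "rx": 0, "ry": 0, "rz": 0.42, "claw": -0.9},
  {"x": 0, "y": 0, "z": 0, "rx": 0, "ry": 0, "rz": 0.54, "claw": -0.9},
  {"x": 0, "y": 0, "z": 0, "rx": 0, "ry": 0, "rz": 0.66, "claw": -0.9},
  {"x": 0, "y": 0, "z": 0, "rx": 0, "ry": 0, "rz": 0.78, "claw": -0.9},
  {"x": 0, "y": 0, "z": 0, "rx": 0, "ry": 0, "rz": 0.88, "claw": -0.9},
  {"x": 0, "y": 0, "z": 0, "rx": 0, "ry": 0, "rz": 0.96, "claw": -0.9},
  {"x": 0, "y": 0, "z": 0, "rx": 0, "ry": 0, "rz": 1, "claw": -0.9},
])

```text
time: 29.45
tool_pos: [0.5541, 0.0639, 0.1567]
tool_rot: [-3.141, -0.0, 1.558]
contact_force: [-0.7, 0.8, -7.1]
opening: 0.0116
grip_force: 45.0
```

Call:
step_arm([
  {"x": 0, "y": 0, "z": 0, "rx": 0, "ry": 0, "rz": 0, "claw": -0.9},
  {"x": 0, "y": 0, "z": 0, "rx": 0, "ry": 0, "rz": 0, "claw": -0.9},
  {"x": 0, "y": 0, "z": 0, "rx": 0, "ry": 0, "rz": 0, "claw": -0.9},
  {"x": 0, "y": 0, "z": 0, "rx": 0, "ry": 0, "rz": 0, "claw": -0.9},
  {"x": 0, "y": 0, "z": 0, "rx": 0, "ry": 0, "rz": 0, "claw": -0.9},
  {"x": 0, "y": 0, "z": 0, "rx": 0, "ry": 0, "rz": 0, "claw": -0.9},
])

```text
time: 29.95
tool_pos: [0.5543, 0.0639, 0.1569]
tool_rot: [3.142, -0.0, 1.561]
contact_force: [0.1, -0.3, -6.8]
opening: 0.0118
grip_force: 45.0
```

Run:
```python
from h import *
z=robot.observe()['tool_pos'][2]-.0574
im=ballcheck(np.array([.5548,.064]),-np.pi/2-.0115,z)
cv2.imwrite('pics/s6.png',cv2.resize(im[125:245,230:350],None,fx=5,fy=5,interpolation=cv2.INTER_NEAREST))
```

```text
29.95 [0.5543 0.0639 0.1569] [ 3.1416e+00 -1.0000e-04  1.5613e+00] [ 0.1 -0.3 -6.8] 44.99733209609985 [-0.06  0.06  0.03]
plate slopes [-0.0018 -0.0022  0.0153] 770
ball pts 0
```

View pics/s6.png

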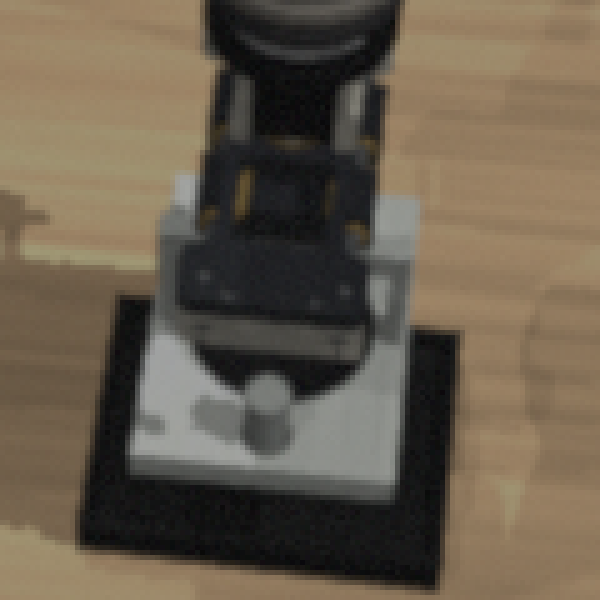

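The carrier is held level above the nest, a quarter turn round, with the thick pin standing in its bore. The ball and slim pin are hidden behind the gripper, but the rotation was gentle. Handing in.

```bash
python3 -c "
from cell import robot
print(robot.hand_in())"
```

```text
the job is handed in; nothing more can be done
None
```

I loaded both pins, lifted the carrier to about 10 cm and turned it a quarter turn level over the nest, then handed in still holding it at about 30 s; no verdict came back, and the gripper hid the ball and slim pin in the last picture.

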